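# Load the pellet die into the hand press and bring the ram down on it

## Robot

A 6-joint arm with a two-finger parallel gripper is mounted at the origin on a cart in front of the work surface, level with it; the furniture and walls round the work are solid. World frame = base frame: x ahead of the robot, y to its left, z up, the work surface at z = 0. Lengths are in m, angles in rad, forces in N, time in s.
With the tool pointing down it reaches from about 0.425 to 0.925 m from the base axis. Payload 12.5 kg.
Tool frame: the origin (TCP) lies at the centre of the arm's flange, where the gripper is bolted on; the fingertips stand 173 mm ahead of it and the grasp point (between the pads) lies 155 mm ahead of it (ctrl.grip_depth is the distance from the TCP to the grasp point, in m); y points along the fingers, x is the direction in which the jaws open and shut, and the axes are right-handed (so a half turn about y gives the same grasp; the last joint's range is limited). The gripper opens to 85 mm and grips with 20 to 120 N. Pads are 22 mm wide; open, the fingers measure 114 mm over their backs; the gripper's body (76 mm by 85 mm) begins 54 mm behind the grasp point. The pads swing forward as they close: fully open they stand 13 mm farther back than shut.
Start: joints at [-1.259, 0.491, 1.559, -0, 1.092, -0.106], TCP at [0.254, -0.571, 0.405] pointing down, gripper open.
Joint ranges: [-3.1, 3.1], [-0.84, 2.19], [0.05, 2.79], [-1.13, 4.28], [0.06, 2.93], [-2.69, 2.69]. Speed limits (rad/s): [2.22, 2.22, 2.79, 3.14, 3.14, 3.14].

## Interface

Orientations are given as a unit quaternion [w, x, y, z].
In Python, from cell import ctrl, viewer, ticket gives the robot as it stands. The module is installed in compiled form; this text tells all that it offers.
- The arm moves only by the tool servo_tool, never from a script. Its argument "increments" is a list of rows, each a list of 3 entries, a list of its own where there are three numbers: the finger opening in mm, from 0 to 85.4, then the shift along the world's x, y, z in units of 40 mm (1.0 is 40 mm), then the turn, a rotation vector about the world's x, y, z in degrees. A call has 1 to 5 rows; each row is the pose to reach, as a shift and turn from the pose commanded when the call began; what a row does not reach only later rows make up. A row lasts 1/12 s, in which the tool goes at most 41.7 mm and 7.16 degrees, less where a joint would pass 70% of its speed; a pose out of reach is approached as far as the arm can. A call with a gripper value outside its range is refused whole. The fingers move at their own pace and stop on an object; the grip force is fixed at half the most. Time passes only in rows, so rows that repeat a pose let the fingers close. It gives the time, the measured TCP pose, the force and the opening at its end, in the units of the state.
- ctrl.get_obs(): the state, without advancing time (a new reading comes with each control period).
- viewer.snapshot(name): name is "scene" or "side" or "wrist"; returns the picture (400x640x3 uint8, red, green, blue); there is no depth.
- viewer.camera_params(name): a dict with "intrinsics" (3x3 intrinsics, pixels), "cam_to_world" (4x4, takes a point from camera to world coordinates); the wrist camera has in their place "hand_eye" (4x4, takes a point from camera to tool coordinates, whose origin is the TCP and whose axes are the tool frame's). Camera axes: x right, y down, z forward; pixel columns grow to the right and rows downward; lengths in m; the calibration is good to about 2 mm. A picture is of the moment at which its call begins: read the wrist's pose just before it. camera_params takes no time and is no camera call.
- ticket.finish_job(): hands the job in, once; it reports no verdict.
Trained networks look in the newest picture that a camera, given by its name, has taken for a name from the list of things; names that differ only in an ending like _2 or _b are one class to them, and where a whole thing is asked for, a point or a joint stands for the part that bears it (a point fixed in the world has none). Each returns a list of dicts, best first, with "conf" (0 to 1); they miss things now and then, are a little off and sometimes report something else, mostly with a low value. They report only what shows in the picture. A call takes as long as a camera call.
- viewer.search_frame(camera, target): "bbox" ([left, top, width, height] in pixels, round what is visible of it).
- viewer.trace(camera, target): "pixels" (400x640 bool, what is visible of it) and "bbox" ([left, top, width, height] in pixels, round what is visible of it).
- viewer.tip_of(camera, target): "point" ([row, column] in pixels: a listed point, or the origin of a listed thing).
The state is a dict: "time": time; "qpos": joint angles; "joint_velocities": joint speeds; "tau": joint torques, N m; "eef_pos": TCP position; "tcp_rot": TCP orientation; "contact_force": force on the tool from outside, world axes, zero at the start; "wrist_torque": the same for the moment, N m; "opening": finger opening in m.
Only numpy, scipy, OpenCV 4.12 (cv2) and the standard library are available. Lean on these libraries where they do the work, as an engineer would, in place of code of your own. Each camera call takes 0.05 s, during which the arm holds its last target.

## Task

Load the pellet die into the small hand press: carry it over upright and, from the front of the press bed, slide it in under the lip of the horseshoe shoe until it is fully home beneath the ram. Then pull the lever down until the ram rests on the die's plunger, and leave it there. Do not knock over or push away the flask, the stoppered bottle or the two vials.

Things in the scene. Friction and masses are not known exactly. Their poses are not given: they have to be found in the camera images.
- die_mid (a point): pellet die: loose bare steel turned part, 90 mm tall, 0.4-0.65 kg, stands upright. From below: foot flange 56 mm dia, 8 mm thick; plain body 38 mm dia from 8 to 70 mm (grasp here, any way round); plunger stem 16 mm dia; plunger head 26 mm dia, 82 to 90 mm. Point: on its axis half-way up, 45 mm above its underside; z up along the axis
- shoe_seat (a point): where die_mid is when the die is fully home in the press's horseshoe shoe, under the ram: 45 mm above the press bed (bed is 26 mm above the bench). x = level direction in which the die slides in, z up. The shoe is open to -x; the round back of its channel stops the flange when home. The die cannot go in from above
- shoe_mouth (a point): middle of the shoe's open mouth, on the bed surface, 45 mm before the seat; x = slide-in direction. Fixed dark steel horseshoe: channel for the flange 60 mm wide, 11 mm high; above it an overhanging lip 7 mm thick (top 18 mm above the bed), 45 mm clear between its sides for the body. Flared for the first 19 mm. Outside 90 mm wide, 98 mm at the mouth
- press: fixed grey C-frame hand press; origin on the bench under the ram axis, x to its back (slide-in direction), z up. Bare flat bed to set the die on: from 48 to 120 mm before the ram axis, 56 mm to either side. Head above the shoe: 56 mm wide, underside 197 mm up (40 mm dia nose down to 184), top 267, front face 28 mm before the ram axis; column 65 mm behind it
- ram_face (a point): centre of the flat lower face of the ram, a vertical steel rod 22 mm dia (25 mm at the face), straight above the seat. Lever fully up: 38 mm above the plunger head of a seated die. Ram and head leave no room for a gripper straight above the seat: come from the front, leaning 35 to 45 degrees
- press_lever (a joint): press lever, rad: 0 fully up (65 degrees above level, leaning to the front), grows as the knob is pulled forward and down; rack and pinion lowers the ram 24 mm per rad. Ram meets a seated die at about 1.58 (26 degrees below level); hard stop 1.75. Friction holds it where left (2 to 3 N at the knob moves it), no spring
- lever_knob (a point): centre of the black ball knob, 30 mm dia, on the end of the lever (rod 11 mm dia, black collar below the ball); it moves on a circle of 115 mm radius about lever_axis in the press's upright x-z plane
- lever_axis (a point): point on the lever's level turning axis in the plane of the knob's circle: 100 mm to the right of the ram axis seen from the front of the press, 33 mm behind the ram axis, 230 mm above the bench. x = slide-in direction (to the back of the press), y along the turning axis, z up
- flask_100: bystander: stoppered conical glass flask, 64 mm dia, 106 mm tall, loose; origin at the centre of its underside
- reagent_0: bystander: round glass bottle with a stopper, 55 mm dia, 93 mm tall, loose; origin at the centre of its underside
- vial_0: bystander: small white-capped vial, 24 mm dia, 52 mm tall, loose; origin at the centre of its underside
- vial_1: bystander: small black-capped vial, 24 mm dia, 52 mm tall, loose; origin at the centre of its underside

How it is judged:
On the way:
1. the die is fully home in the shoe, under the lip, upright, with the ram still up (distance between die_mid and shoe_seat below 0.004 m and angle between die_mid's own z axis and vertical below 0.06 rad and value of joint press_lever below 0.8 rad), for 0.2 s.
At the end, for the whole second after the job is handed in: the die stands upright (within 3.5 degrees) and home in the shoe, its centre within 4 mm of the seat; the ram's face is on the plunger head (no more than 4 mm short of it); die and lever at rest (distance between die_mid and shoe_seat below 0.004 m and angle between die_mid's own z axis and vertical below 0.06 rad and distance between die_mid and ram_face below 0.049 m and linear speed of die below 0.02 m/s and velocity of joint press_lever between -0.05 and 0.05 rad/s); the robot touches nothing.
It fails at once if the die is tipped more than 25 degrees from upright (angle between die_mid's own z axis and vertical above 0.44 rad).
It fails at once if a flask, bottle or vial is knocked over (more than 25 degrees) or pushed more than 30 mm (angle between any of flask_100, reagent_0, vial_0, vial_1's own z axis and vertical above 0.45 rad or distance of any of flask_100, reagent_0, vial_0, vial_1 from where it was at the start of the episode above 0.03 m).
It also fails if it takes over 70 s, if anything falls off the work surface, if the arm or the gripper's body presses on something with over 40 N, if the wrist force passes 120 N, or if a joint passes its speed limit or range.

## Working session

There is one attempt and no reset: what is moved stays moved. The work goes in short steps, Python scripts to look and compute and a tool call to move; the robot and the scene stay as the last step left them, time stands still between calls to the robot, and variables do not carry over. Pictures are saved under pics/ and viewed, and the job is handed in when it is done.

Besides the shell and the picture viewer there is one more tool, called as name([rows], argument=value, ...), one row to a line, values as JSON. servo_tool: Moves the arm, as the interface text tells. Its arguments: {"type":"object","properties":{"increments":{"type":"array"}},"required":["increments"]}

```bash
mkdir -p pics; ls
cat > h.py <<'E'
import numpy as np, cv2
from scipy.spatial.transform import Rotation as R
from cell import ctrl, viewer, ticket
def q2m(q): return R.from_quat([q[1],q[2],q[3],q[0]]).as_matrix()
def campose(name):
    p=viewer.camera_params(name); K=np.array(p["intrinsics"])
    if "cam_to_world" in p: return K,np.array(p["cam_to_world"])
    o=ctrl.get_obs(); T=np.eye(4); T[:3,:3]=q2m(o["tcp_rot"]); T[:3,3]=o["eef_pos"]
    return K,T@np.array(p["hand_eye"])
def ray(K,T,uv):
    d=T[:3,:3]@np.linalg.solve(K,[uv[0],uv[1],1.]); return T[:3,3],d/np.linalg.norm(d)
def atz(K,T,uv,z):
    o,d=ray(K,T,uv); return o+d*(z-o[2])/d[2]
def proj(K,T,X):
    X=np.atleast_2d(X); c=(X-T[:3,3])@T[:3,:3]; p=c@K.T; return p[:,:2]/p[:,2:]
def tri(rays):
    A=np.zeros((3,3));b=np.zeros(3)
    for o,d in rays:
        P=np.eye(3)-np.outer(d,d);A+=P;b+=P@o
    x=np.linalg.solve(A,b); return x,[np.linalg.norm((np.eye(3)-np.outer(d,d))@(x-o)) for o,d in rays]
def snap(name,fn):
    K,T=campose(name); im=viewer.snapshot(name); cv2.imwrite("pics/"+fn+".png",im[:,:,::-1]); return K,T,im
E
python3 - <<'E'
from h import *
np.set_printoptions(precision=4,suppress=True)
for n in ["scene","side","wrist"]:
    K,T,im=snap(n,n+"0"); print(n,K.tolist(),T)
print(ctrl.get_obs())
E
```

```text
pics
scene [[441.4937045570991, 0.0, 318.56320095919324], [0.0, 441.4937045570991, 186.27434481541383], [0.0, 0.0, 1.0]] [[ 0.5442 -0.6555  0.5236 -0.3105]
 [-0.8389 -0.4168  0.3501 -0.5713]
 [-0.0113 -0.6298 -0.7767  1.4501]
 [ 0.      0.      0.      1.    ]]
side [[470.7963605959279, 0.0, 313.8572693987337], [0.0, 470.7963605959279, 200.08576947904018], [0.0, 0.0, 1.0]] [[-0.852  -0.3205  0.414  -0.0648]
 [-0.5231  0.4885 -0.6984  0.9933]
 [ 0.0216 -0.8116 -0.5839  1.0457]
 [ 0.      0.      0.      1.    ]]
wrist [[289.3735550221591, 0.0, 319.79362192790205], [0.0, 289.3735550221591, 200.33808145976568], [0.0, 0.0, 1.0]] [[ 0.4052 -0.8741 -0.2677  0.3216]
 [-0.9142 -0.3881 -0.1166 -0.5417]
 [-0.002   0.292  -0.9564  0.3739]
 [ 0.      0.      0.      1.    ]]
{'time': 0.15, 'qpos': array([-1.2586,  0.4914,  1.5593,  0.    ,  1.0917, -0.1056]), 'joint_velocities': array([ 0.0005, -0.0029, -0.001 , -0.0003, -0.0003,  0.0002]), 'tau': array([  0.0019, -61.871 , -26.169 ,  -0.0001,   0.0032,  -0.    ]), 'eef_pos': array([ 0.2536, -0.5712,  0.4043]), 'tcp_rot': array([ 0.593 , -0.5926,  0.3857, -0.3852]), 'contact_force': array([-0.8242, -0.6757,  0.0395]), 'wrist_torque': array([ 0.0326, -0.0198, -0.0023]), 'opening': 0.08517865734365497}
```

View pics/scene0.png

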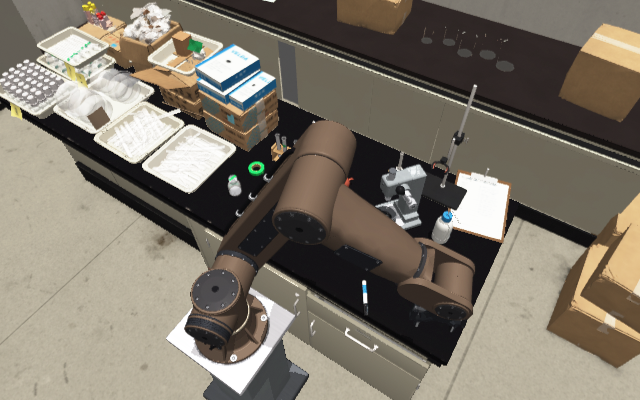

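View pics/side0.png

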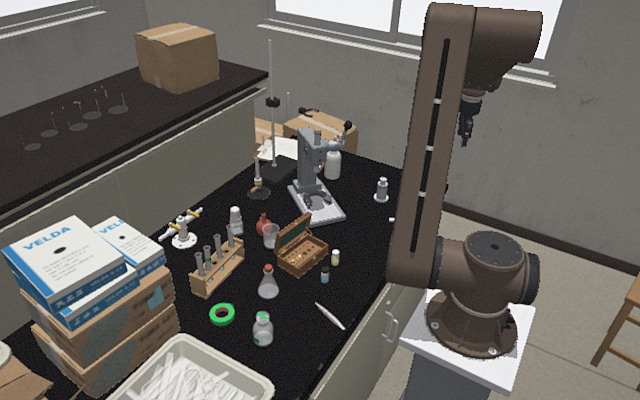

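Run:
```python
from h import *
np.set_printoptions(precision=4,suppress=True)
C={n:campose(n) for n in ["scene","side"]}
for t in ["die_mid","shoe_seat","shoe_mouth","ram_face","lever_knob","lever_axis","press","flask_100","reagent_0","vial_0","vial_1"]:
    rs=[]
    for n in C:
        r=viewer.tip_of(n,t)
        if r:
            p=r[0]["point"]; print(t,n,[ (np.round(x["point"],1).tolist(),round(x["conf"],2)) for x in r[:2]])
            rs.append(ray(*C[n],(p[1],p[0])))
    if len(rs)==2: print("   ",*tri(rs))
print(ctrl.get_obs()["time"])
```

```text
die_mid side [([187.5, 381.8], 0.55)]
shoe_seat scene [([210.4, 386.4], 0.91)]
shoe_seat side [([191.5, 317.0], 0.68)]
    [ 0.6553 -0.2343  0.0663] [np.float64(0.005762799839414405), np.float64(0.005762799839414309)]
shoe_mouth scene [([221.3, 372.4], 0.64)]
shoe_mouth side [([206.8, 317.7], 0.85)]
    [ 0.6222 -0.2003  0.0221] [np.float64(0.004149105152310822), np.float64(0.004149105152310764)]
ram_face scene [([195.8, 387.0], 0.42)]
ram_face side [([169.3, 317.4], 0.63)]
    [ 0.6507 -0.229   0.1638] [np.float64(0.0025802381412760645), np.float64(0.002580238141275985)]
lever_knob scene [([187.4, 399.0], 0.54)]
lever_knob side [([126.0, 348.2], 0.46)]
    [ 0.5741 -0.2908  0.331 ] [np.float64(0.004816480597008838), np.float64(0.004816480597008953)]
lever_axis scene [([200.9, 408.9], 0.83)]
lever_axis side [([146.0, 338.7], 0.86)]
    [ 0.621  -0.3202  0.2266] [np.float64(0.005182281247407098), np.float64(0.005182281247407023)]
press scene [([219.8, 381.2], 0.65), ([219.7, 373.2], 0.47)]
press side [([207.4, 314.3], 0.73)]
    [ 0.6545 -0.2213 -0.001 ] [np.float64(0.0024511051677258097), np.float64(0.002451105167725738)]
flask_100 side [([287.9, 264.9], 0.76)]
reagent_0 scene [([189.7, 234.5], 0.57)]
reagent_0 side [([337.6, 262.2], 0.67), ([123.1, 347.4], 0.25)]
    [0.4567 0.3656 0.0086] [np.float64(0.0001563073081258271), np.float64(0.00015630730812579382)]
vial_0 side [([264.7, 334.5], 0.65), ([277.7, 324.9], 0.54)]
vial_1 side [([264.7, 334.5], 0.65), ([277.7, 324.9], 0.54)]
1.25
```

Run:
```python
from h import *
np.set_printoptions(precision=4,suppress=True)
K,T=campose("side")
for nm,uv,z in [("die",(381.8,187.5),.045),("flask",(264.9,287.9),0),("v",(334.5,264.7),0),("v",(324.9,277.7),0)]:
    print(nm,atz(K,T,uv,z))
o=ctrl.get_obs(); print(q2m(o["tcp_rot"]),np.array(viewer.camera_params("wrist")["hand_eye"]))
im=cv2.imread("pics/side0.png")[80:300,230:420]; cv2.imwrite("pics/side0c.png",cv2.resize(im,None,fx=3,fy=2.7,interpolation=cv2.INTER_CUBIC))
```

```text
die [ 0.4715 -0.4152  0.045 ]
flask [0.5631 0.2095 0.    ]
v [0.4362 0.008  0.    ]
v [0.4327 0.0746 0.    ]
[[ 0.4057  0.0001  0.914 ]
 [-0.914  -0.0001  0.4057]
 [ 0.0002 -1.      0.    ]] [[ 1.     -0.0003 -0.0012  0.0007]
 [ 0.001  -0.2921  0.9564  0.0303]
 [-0.0006 -0.9564 -0.2921  0.0741]
 [ 0.      0.      0.      1.    ]]
```

View pics/side0c.png

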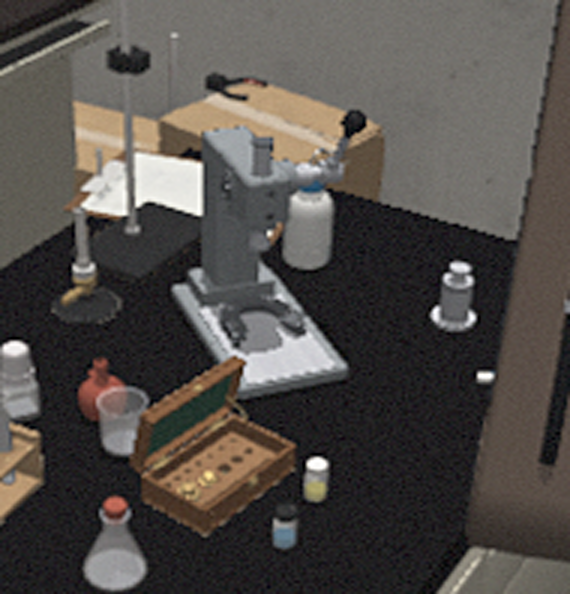

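View pics/wrist0.png

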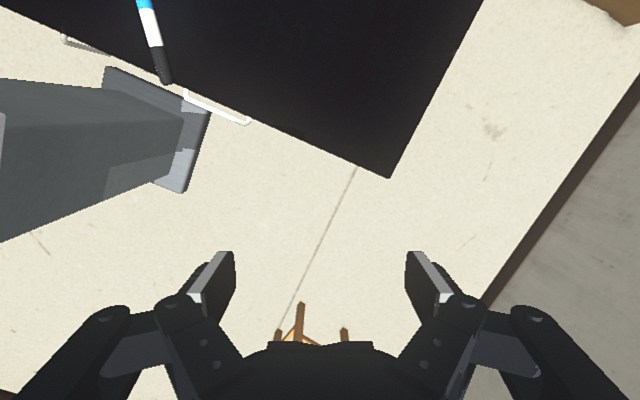

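servo_tool([
  [85,[0.2,0.34,0],[0,0,7]],
  [85,[0.4,0.68,0],[0,0,14]],
  [85,[0.6,1.0,0],[0,0,21]],
  [85,[0.8,1.35,0],[0,0,28]],
  [85,[1.0,1.7,0],[0,0,35]],
])

```text
time: 1.67
eef_pos: [0.2939, -0.5026, 0.4047]
tcp_rot: [-0.682, 0.682, -0.187, 0.187]
contact_force: [-0.6, -0.3, -0.6]
opening: 0.0848
```

servo_tool([
  [85,[0.2,0.34,0],[0,0,7]],
  [85,[0.4,0.68,0],[0,0,14]],
  [85,[0.6,1.0,0],[0,0,21]],
  [85,[0.8,1.35,0],[0,0,28]],
  [85,[1.0,1.7,0],[0,0,35]],
])

```text
time: 2.08
eef_pos: [0.3339, -0.4345, 0.4048]
tcp_rot: [-0.707, 0.707, 0.026, -0.026]
contact_force: [0.4, 0.7, -0.0]
opening: 0.085
```

servo_tool([
  [85,[0.2,0.34,0],[0,0,7]],
  [85,[0.4,0.68,0],[0,0,14]],
  [85,[0.6,1.0,0],[0,0,21]],
  [85,[0.8,1.35,0],[0,0,28]],
  [85,[1.0,1.7,0],[0,0,35]],
])

```text
time: 2.5
eef_pos: [0.3739, -0.3666, 0.4048]
tcp_rot: [-0.666, 0.666, 0.238, -0.238]
contact_force: [0.4, 0.0, -0.5]
opening: 0.0852
```

```bash
cat > look.py <<'E'
import sys
from h import *
np.set_printoptions(precision=4,suppress=True)
tag=sys.argv[1]; tg=sys.argv[2:]
C={}
for n in ["scene","side","wrist"]:
    K,T,im=snap(n,n+tag); C[n]=(K,T)
o=ctrl.get_obs(); print(o["time"],o["eef_pos"],o["qpos"]); print(q2m(o["tcp_rot"]))
for t in tg:
    rs=[]
    for n in C:
        r=viewer.tip_of(n,t)
        if r:
            p=r[0]["point"]; print(t,n,np.round([p[1],p[0]],1).tolist(),round(r[0]["conf"],2))
            if r[0]["conf"]>.4: rs.append(ray(*C[n],(p[1],p[0])))
    if len(rs)>1: print("   ",*tri(rs))
E
python3 look.py 1 die_mid shoe_seat shoe_mouth lever_axis lever_knob ram_face press
```

```text
2.65 [ 0.3739 -0.3667  0.4049] [-0.9018  0.3473  1.8048  0.0001  0.9891 -1.581 ]
[[ 0.7781  0.0003 -0.6281]
 [ 0.6281 -0.0003  0.7781]
 [ 0.     -1.     -0.0004]]
die_mid scene [409.6, 274.6] 0.58
die_mid side [379.7, 188.7] 0.81
die_mid wrist [355.2, 252.7] 0.71
    [ 0.4801 -0.4212  0.0296] [np.float64(0.003257358728914452), np.float64(0.0028966426328684196), np.float64(0.00552959773491825)]
shoe_seat side [318.4, 189.4] 0.91
shoe_seat wrist [581.8, 248.3] 0.57
    [ 0.6473 -0.2353  0.0764] [np.float64(0.0031270329226402724), np.float64(0.0031270329226402707)]
shoe_mouth side [314.6, 205.8] 0.64
shoe_mouth wrist [551.9, 199.6] 0.63
    [ 0.6359 -0.2024  0.0175] [np.float64(0.0060242657052425475), np.float64(0.0060242657052424755)]
lever_axis scene [410.4, 203.4] 0.71
lever_axis side [339.9, 145.5] 0.61
    [ 0.6188 -0.3284  0.2238] [np.float64(0.0030615566875044475), np.float64(0.0030615566875045338)]
lever_knob scene [409.7, 204.4] 0.64
lever_knob side [335.3, 262.3] 0.68
    [ 0.6787 -0.2452 -0.1267] [np.float64(0.16576066486167496), np.float64(0.16576066486167498)]
ram_face side [316.2, 170.6] 0.62
press side [312.6, 205.6] 0.86
press wrist [531.5, 221.4] 0.97
    [ 0.6632 -0.2332 -0.0112] [np.float64(0.005487951273229704), np.float64(0.005487951273229781)]
```

View pics/wrist1.png

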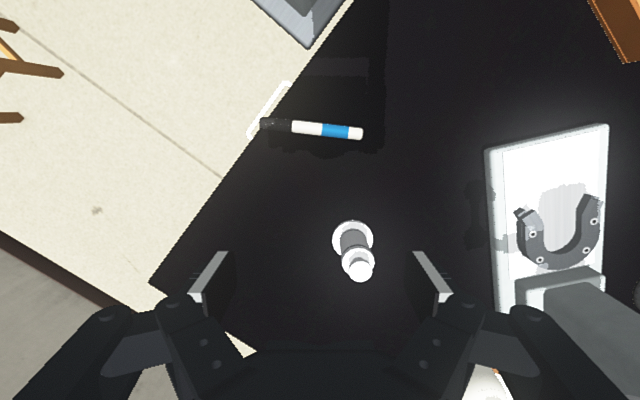

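View pics/scene1.png

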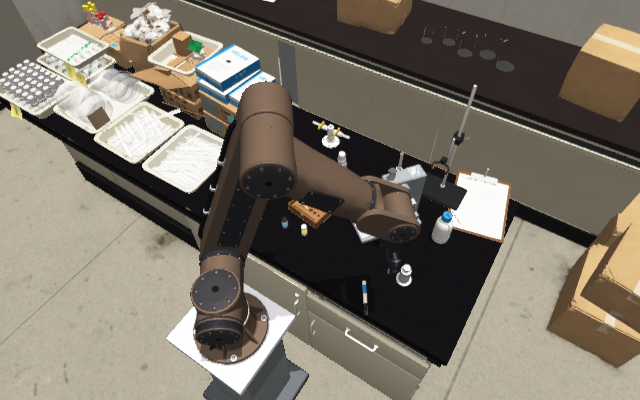

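Run:
```python
import cv2
im=cv2.imread("pics/wrist1.png")
cv2.imwrite("pics/c1.png",cv2.resize(im[110:310,470:640],None,fx=3,fy=3,interpolation=cv2.INTER_CUBIC))
cv2.imwrite("pics/c2.png",cv2.resize(im[210:290,320:390],None,fx=6,fy=6,interpolation=cv2.INTER_CUBIC))
```

```text
(no output)
```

View pics/c1.png

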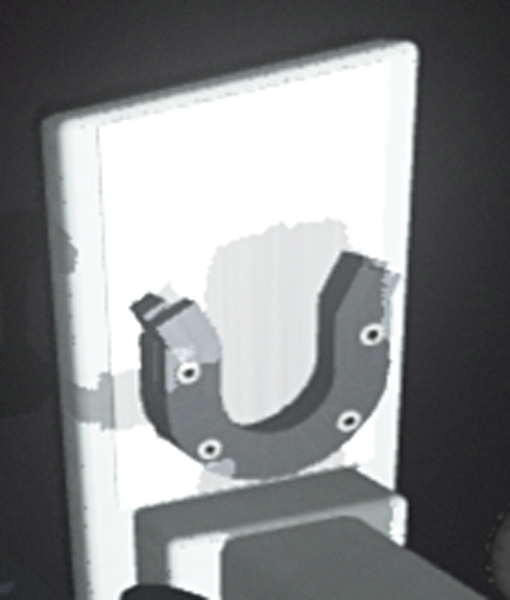

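View pics/c2.png

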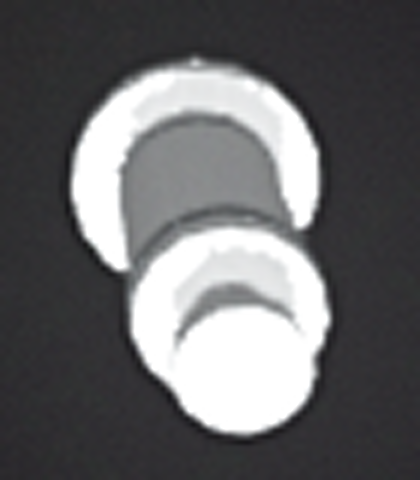

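Run:
```python
from h import *
np.set_printoptions(precision=4,suppress=True)
K,T=campose("wrist")
f=lambda u,v,z:atz(K,T,(470+u/3,110+v/3),z)
FL,FR,L2,R2=f(62,118,.026),f(413,42,.026),f(75,560,.026),f(398,500,.026)
print(FL,FR,L2,R2,np.linalg.norm(FL-FR))
for a,b in[(FL,L2),(FR,R2)]: print(np.degrees(np.arctan2(*(b-a)[[1,0]])))
print(np.degrees(np.arctan2(*(FR-FL)[[1,0]]))-90)
a,b,c,d=[f(*p,.044) for p in[(188,373),(372,334),(349,421),(209,450)]]
print(a,b,c,d,np.linalg.norm(a-b),np.linalg.norm(c-d)); m1=(a+b)/2;m2=(c+d)/2;print(m1,m2,np.degrees(np.arctan2(*(m2-m1)[[1,0]])),np.degrees(np.arctan2(*(b-a)[[1,0]]))-90,np.degrees(np.arctan2(*(c-d)[[1,0]]))-90)
# model fit by corners
th=np.radians(np.linspace(-60,-30,31))
g=lambda u,v,z:atz(K,T,(320+u/6,210+v/6),z)
print("die top",g(243,370,.09),"body top",g(228,322,.07))
# flange fit: points on top rim z=.008 upper edge
P=np.array([g(*p,.008)[:2] for p in[(72,180),(78,215),(95,112),(150,70),(195,60),(250,72),(300,115),(320,165),(312,210)]])
from scipy.optimize import least_squares
s=least_squares(lambda x:np.linalg.norm(P-x[:2],axis=1)-x[2],[.47,-.41,.028]);print(s.x,s.fun)
for r in ["scene","side"]:
    Kc,Tc=campose(r); print(proj(Kc,Tc,[[s.x[0],s.x[1],.09]]))
```

```text
[ 0.5127 -0.2147  0.026 ] [ 0.5967 -0.1093  0.026 ] [ 0.674  -0.3483  0.026 ] [ 0.7647 -0.2342  0.026 ] 0.13481080683873467
-39.641088520673506
-36.647181306686264
-38.537551306607405
[ 0.6234 -0.2569  0.044 ] [ 0.6682 -0.1987  0.044 ] [ 0.6937 -0.2284  0.044 ] [ 0.6587 -0.2742  0.044 ] 0.07344592255848742 0.05760271606944623
[ 0.6458 -0.2278  0.044 ] [ 0.6762 -0.2513  0.044 ] -37.70543166261695 -37.54848123048695 -37.45853112317694
die top [ 0.4687 -0.4136  0.09  ] body top [ 0.4693 -0.4147  0.07  ]
[ 0.4679 -0.4126  0.0285] [-0.0001  0.     -0.0001  0.0001  0.0003 -0.0001 -0.0005  0.0003  0.0001]
[[407.4143 267.6749]]
[[383.6335 178.1706]]
```

servo_tool([
  [85,[-0.2,0.3,-0.4],[0,0,6.5]],
  [85,[-0.35,0.6,-0.8],[0,0,13.1]],
])

```text
time: 3.87
eef_pos: [0.3594, -0.3431, 0.3727]
tcp_rot: [-0.634, 0.635, 0.312, -0.311]
contact_force: [0.5, -0.1, -1.0]
opening: 0.0851
```

servo_tool([
  [85,[-0.1,0.2,-0.4],[-4.3,-5.5,0]],
  [85,[-0.2,0.4,-0.8],[-8.6,-11.0,0]],
  [85,[-0.3,0.6,-1.2],[-12.9,-16.5,0]],
  [85,[-0.3,0.6,-1.8],[-17.2,-22.0,0]],
  [85,[-0.3,0.6,-1.8],[-21.5,-27.5,0]],
])

```text
time: 4.28
eef_pos: [0.3508, -0.3179, 0.311]
tcp_rot: [-0.473, 0.761, 0.384, -0.225]
contact_force: [1.3, -0.5, 0.3]
opening: 0.0852
```

servo_tool([
  [85,[0,0,0],[-5.0,-6.4,0]],
  [85,[0,0,0],[-5.0,-6.4,0]],
])

```text
time: 4.45
eef_pos: [0.3629, -0.3194, 0.3278]
tcp_rot: [-0.427, 0.79, 0.391, -0.201]
contact_force: [1.2, -0.5, 0.6]
opening: 0.085
```

```bash
python3 look.py 2 die_mid shoe_seat shoe_mouth lever_axis lever_knob ram_face press
```

```text
4.6 [ 0.363  -0.3192  0.3285] [-0.8812  0.3665  2.1005  0.9327  0.1698 -2.685 ]
[[ 0.6046  0.4463 -0.6597]
 [ 0.7964 -0.3278  0.5081]
 [ 0.0105 -0.8326 -0.5537]]
die_mid side [380.0, 189.9] 0.61
die_mid wrist [306.8, 150.6] 0.6
    [ 0.4826 -0.4249  0.026 ] [np.float64(0.001871545983069712), np.float64(0.0018715459830695015)]
shoe_seat scene [387.3, 209.9] 0.71
shoe_seat side [315.9, 188.8] 0.83
shoe_seat wrist [557.9, 190.4] 0.8
    [ 0.6582 -0.2353  0.072 ] [np.float64(0.0037248494203546475), np.float64(0.001839820408976619), np.float64(0.003067567693459885)]
shoe_mouth scene [372.9, 222.3] 0.85
shoe_mouth side [320.6, 205.0] 0.93
shoe_mouth wrist [561.1, 128.2] 0.87
    [ 0.6145 -0.2072  0.0301] [np.float64(0.004740762916239621), np.float64(0.0034749854177770763), np.float64(0.0017493632148461928)]
lever_axis scene [409.3, 203.3] 0.86
lever_axis side [339.5, 142.5] 0.94
lever_axis wrist [511.6, 378.3] 0.86
    [ 0.6168 -0.329   0.2319] [np.float64(0.0033883300417052622), np.float64(0.0024567344990454286), np.float64(0.0033577463671687745)]
lever_knob scene [398.8, 187.6] 0.72
lever_knob side [314.1, 169.0] 0.69
    [ 0.6908 -0.2494  0.1569] [np.float64(0.020894925616389105), np.float64(0.020894925616388994)]
ram_face scene [389.0, 196.8] 0.49
ram_face side [318.5, 170.3] 0.7
ram_face wrist [605.1, 262.3] 0.81
    [ 0.6528 -0.2364  0.155 ] [np.float64(0.006068594141031852), np.float64(0.004306721180332757), np.float64(0.002433078950394342)]
press scene [381.4, 217.7] 0.81
press side [313.3, 206.2] 0.65
press wrist [526.7, 144.0] 0.59
    [ 0.6611 -0.2245 -0.0009] [np.float64(0.008355419495006537), np.float64(0.0022243953699404555), np.float64(0.007048846315501902)]
```

View pics/wrist2.png

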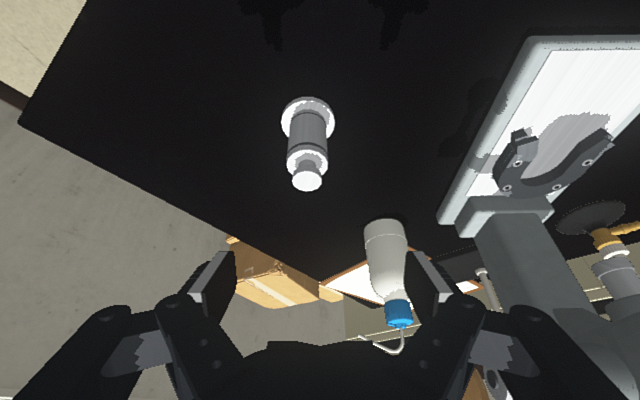

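```bash
cat > kin.py <<'E'
import numpy as np
from scipy.optimize import least_squares
from scipy.spatial.transform import Rotation as R
def Rz(a): return R.from_rotvec([0,0,a]).as_matrix()
def Ry(a): return R.from_rotvec([0,a,0]).as_matrix()
OFF=None
def fk(q,p):
    r0,z0,l2,e,l3,l6=p
    A=Rz(q[0]); x=A@np.array([r0,0,z0])
    A=A@Ry(q[1]); x=x+A@np.array([0,0,l2])
    A=A@Ry(q[2]); x=x+A@np.array([e,0,l3])   # local z along forearm
    A=A@Rz(q[3])@Ry(q[4]); x=x+A@np.array([0,0,l6])
    A=A@Rz(q[5])
    return x,A
obs=[([-1.2586,.4914,1.5593,0,1.0917,-.1056],[.2536,-.5712,.4043]),
([-.9018,.3473,1.8048,.0001,.9891,-1.581],[.3739,-.3667,.4049]),
([-.8812,.3665,2.1005,.9327,.1698,-2.685],[.363,-.3192,.3285])]
E
python3 - <<'E'
from kin import *
np.set_printoptions(precision=4,suppress=True)
f=lambda p:np.concatenate([fk(q,p)[0]-x for q,x in obs])
s=least_squares(f,[0,.3,.5,0,.5,.1]);print(s.x,s.fun)
Rs=[np.array([[.4057,.0001,.914],[-.914,-.0001,.4057],[.0002,-1,0]]),np.array([[.7781,.0003,-.6281],[.6281,-.0003,.7781],[0,-1,-.0004]]),np.array([[.6046,.4463,-.6597],[.7964,-.3278,.5081],[.0105,-.8326,-.5537]])]
for (q,x),M in zip(obs,Rs): print(fk(q,s.x)[1].T@M)
E
```

```text
[-0.1172  1.2761  0.3334  0.3666  0.8545  0.4299] [-0.0606 -0.0269  0.0162 -0.058  -0.0328 -0.0208 -0.0123 -0.0144  0.0046]
[[-1.     -0.0009 -0.    ]
 [-0.     -0.      1.    ]
 [-0.001   1.      0.0001]]
[[-1.      0.     -0.    ]
 [-0.     -0.      1.    ]
 [ 0.0001  1.      0.    ]]
[[-1.     -0.0001  0.0001]
 [ 0.0001  0.0001  1.    ]
 [-0.      0.9999 -0.0001]]
```

```bash
sed -i 's/r0,z0,l2,e,l3,l6=p/r0,z0,l2,e,l3,l6,yo=p/; s/\[r0,0,z0\]/[r0,yo,z0]/' kin.py
python3 - <<'E'
from kin import *
np.set_printoptions(precision=4,suppress=True)
f=lambda p:np.concatenate([fk(q,p)[0]-x for q,x in obs])
for r in (0,.1,.2):
  s=least_squares(lambda p:np.append(f(p),0.001*(p-[0,.35,.45,0,.45,.12,.07])),[r,.35,.45,0,.45,.12,.07]);print(s.x,s.cost,s.fun[:9])
E
```

```text
[-0.0001  0.1975  0.5865  0.0433  0.4113  0.082   0.0659] 2.4762556969212032e-08 [-0.  0. -0.  0. -0.  0.  0.  0. -0.]
[-0.0001  0.1975  0.5865  0.0433  0.4113  0.082   0.0659] 2.476255696959015e-08 [-0.  0. -0.  0. -0.  0.  0.  0. -0.]
[-0.0001  0.1975  0.5865  0.0433  0.4113  0.082   0.0659] 2.4762556970248506e-08 [-0.  0. -0.  0. -0.  0.  0.  0. -0.]
```

```bash
cat >> kin.py <<'E'
P0=[0,.1975,.5865,.0433,.4113,.082,.0659]
M=np.array([[-1,0,0],[0,0,1],[0,1,0.]])
LO=np.array([-3.1,-.84,.05,-1.13,.06,-2.69]);HI=np.array([3.1,2.19,2.79,4.28,2.93,2.69])
def tool(q): x,A=fk(q,P0); return x,A@M
def orient(th,L,top):
    d=np.array([np.cos(th),np.sin(th),0]);u=np.array([0,0,1.])
    y=np.sin(L)*d-np.cos(L)*u; z=(1 if top else -1)*(np.cos(L)*d+np.sin(L)*u)
    return np.column_stack([np.cross(y,z),y,z])
def ik(x,Rt,seeds=None):
    best={}
    if seeds is None:
        a=np.arctan2(x[1],x[0])-.1
        seeds=[[a,.5,1.7,q4,.6,q6] for q4 in(-.5,0,.5,1.5,2.6,3.1,3.8) for q6 in(-2,-1,0,1,2)]
    for s in seeds:
        def f(q):
            xx,A=tool(q); return np.r_[(xx-x)*5,R.from_matrix(A.T@Rt).as_rotvec()]
        r=least_squares(f,np.clip(s,LO+.01,HI-.01),bounds=(LO,HI),max_nfev=60)
        if r.cost<1e-8: best[tuple(np.round(r.x,2))]=r.x
    return list(best.values())
E
cat > t.py <<'E'
from kin import *
np.set_printoptions(precision=2,suppress=True)
die=np.array([.4685,-.4135,.046]);seat=np.array([.658,-.2375,.072])
D=np.radians
for L in(38,43):
  for top in(0,1):
    for back in (0,.08):
      th=D(-38);Rt=orient(th,D(L),top);g=seat-back*np.array([np.cos(th),np.sin(th),0])
      print("seat",L,top,back,*ik(g-.155*Rt[:,1],Rt))
    for psi in(-100,-80,-60,-38,-20,0,20,40):
      Rt=orient(D(psi),D(L),top); print(" die",L,top,psi,*ik(die-.155*Rt[:,1],Rt))
E
time python3 t.py
```

```text
seat 38 0 0 [-0.38  0.73  1.89  4.12  0.21  0.83]
seat 38 0 0.08 [-0.34  0.68  2.07  3.84  0.31  1.16]
 die 38 0 -100
 die 38 0 -80
 die 38 0 -60 [-0.76  0.73  2.08  3.66  0.35  1.3 ]
 die 38 0 -38 [-0.88  0.72  2.1   2.76  0.36  1.76]
 die 38 0 -20 [-0.97  0.73  2.07  2.1   0.43  2.06]
 die 38 0 0 [-1.03  0.75  1.99  1.53  0.56  2.26]
 die 38 0 20 [-1.07  0.78  1.88  1.13  0.74  2.33]
 die 38 0 40 [-1.06  0.81  1.74  0.85  0.94  2.31]
seat 38 1 0 [-0.38  0.73  1.89  4.12  0.21 -2.31]
seat 38 1 0.08 [-0.34  0.68  2.07  3.84  0.31 -1.99]
 die 38 1 -100
 die 38 1 -80
 die 38 1 -60 [-0.76  0.73  2.08  3.66  0.35 -1.84]
 die 38 1 -38 [-0.88  0.72  2.1   2.76  0.36 -1.38]
 die 38 1 -20 [-0.97  0.73  2.07  2.1   0.43 -1.08]
 die 38 1 0 [-1.03  0.75  1.99  1.53  0.56 -0.88]
 die 38 1 20 [-1.07  0.78  1.88  1.13  0.74 -0.81]
 die 38 1 40 [-1.06  0.81  1.74  0.85  0.94 -0.84]
seat 43 0 0 [-0.37  0.74  1.93  3.81  0.32  1.15]
seat 43 0 0.08 [-0.33  0.7   2.11  3.69  0.44  1.31]
 die 43 0 -100
 die 43 0 -80 [-0.65  0.76  2.03  4.26  0.54  1.11]
 die 43 0 -60 [-0.75  0.75  2.12  3.57  0.49  1.4 ]
 die 43 0 -38 [-0.89  0.75  2.14  2.82  0.51  1.69]
 die 43 0 -20 [-0.99  0.75  2.11  2.24  0.54  1.9 ]
 die 43 0 0 [-1.06  0.77  2.02  1.66  0.64  2.11]
 die 43 0 20 [-1.09  0.8   1.89  1.22  0.8   2.22]
 die 43 0 40 [-1.09  0.84  1.74  0.91  1.    2.24]
seat 43 1 0 [-0.37  0.74  1.93  3.81  0.32 -2.  ]
seat 43 1 0.08 [-0.33  0.7   2.11  3.69  0.44 -1.83]
 die 43 1 -100
 die 43 1 -80 [-0.65  0.76  2.03  4.26  0.54 -2.03]
 die 43 1 -60 [-0.75  0.75  2.12  3.57  0.49 -1.74]
 die 43 1 -38 [-0.89  0.75  2.14  2.82  0.51 -1.46]
 die 43 1 -20 [-0.99  0.75  2.11  2.24  0.54 -1.24]
 die 43 1 0 [-1.06  0.77  2.02  1.66  0.64 -1.03]
 die 43 1 20 [-1.09  0.8   1.89  1.22  0.8  -0.92]
 die 43 1 40 [-1.09  0.84  1.74  0.91  1.   -0.9 ]
real	1m9.717s
user	1m6.255s
sys	0m0.172s
```

servo_tool([
  [85,[0,0,0],[3.2,-2.3,-5.9]],
  [85,[0,0,0],[6.3,-4.6,-11.8]],
  [85,[0,0,0],[9.5,-7,-17.7]],
  [85,[0,0,0],[12.7,-9.3,-23.6]],
  [85,[0,0,0],[15.8,-11.6,-29.5]],
])

```text
time: 6.07
eef_pos: [0.363, -0.3193, 0.3283]
tcp_rot: [-0.526, 0.814, 0.243, 0.048]
contact_force: [0.6, 0.2, 0.3]
opening: 0.085
```

```bash
python3 -c "
from h import *
o=ctrl.get_obs();print(o['time'],o['eef_pos'],o['qpos'],q2m(o['tcp_rot'])[:,1])
from kin import *
print(tool(o['qpos']))"
```

```text
6.0667 [ 0.36295322 -0.3193065   0.32829784] [-0.88136992  0.36690002  2.10069557  0.93239969  0.16901137 -2.05629592] [ 0.44575028 -0.32835693 -0.83275952]
(array([ 0.36299361, -0.31931303,  0.32829203]), array([[ 0.87730968,  0.44575028, -0.17786068],
       [ 0.34508981, -0.32835693,  0.87925807],
       [ 0.33352775, -0.83275952, -0.44189459]]))
```

Works exactly as predicted (only joint 6 turned). Continue the spin.

servo_tool([
  [85,[0,0,0],[3.2,-2.3,-5.9]],
  [85,[0,0,0],[6.3,-4.6,-11.8]],
  [85,[0,0,0],[9.5,-7,-17.7]],
  [85,[0,0,0],[12.7,-9.3,-23.6]],
  [85,[0,0,0],[15.8,-11.6,-29.5]],
])

```text
time: 6.48
eef_pos: [0.363, -0.3193, 0.3283]
tcp_rot: [-0.575, 0.76, 0.071, 0.293]
contact_force: [0.1, -0.6, -0.9]
opening: 0.085
```

servo_tool([
  [85,[0,0,0],[3.2,-2.3,-5.9]],
  [85,[0,0,0],[6.3,-4.6,-11.8]],
  [85,[0,0,0],[9.5,-7,-17.7]],
  [85,[0,0,0],[12.7,-9.3,-23.6]],
  [85,[0,0,0],[15.8,-11.6,-29.5]],
])

```text
time: 6.9
eef_pos: [0.363, -0.3193, 0.3283]
tcp_rot: [-0.57, 0.635, -0.107, 0.51]
contact_force: [-0.1, 0.5, -0.4]
opening: 0.0853
```

servo_tool([
  [85,[0,0,0],[3.2,-2.3,-5.9]],
  [85,[0,0,0],[6.3,-4.6,-11.8]],
  [85,[0,0,0],[9.5,-7,-17.7]],
  [85,[0,0,0],[12.7,-9.3,-23.6]],
  [85,[0,0,0],[15.8,-11.6,-29.5]],
])

```text
time: 7.32
eef_pos: [0.363, -0.3193, 0.3283]
tcp_rot: [-0.51, 0.45, -0.276, 0.679]
contact_force: [0.2, 0.1, -0.4]
opening: 0.0852
```

servo_tool([
  [85,[0,0,0],[3.2,-2.3,-5.9]],
  [85,[0,0,0],[6.3,-4.6,-11.8]],
  [85,[0,0,0],[9.5,-7,-17.7]],
  [85,[0,0,0],[12.7,-9.3,-23.6]],
  [85,[0,0,0],[15.8,-11.6,-29.5]],
])

```text
time: 7.73
eef_pos: [0.363, -0.3193, 0.3283]
tcp_rot: [-0.403, 0.222, -0.418, 0.784]
contact_force: [-0.5, 1.0, 0.2]
opening: 0.0853
```

servo_tool([
  [85,[0,0,0],[3.2,-2.3,-5.9]],
  [85,[0,0,0],[6.3,-4.6,-11.8]],
  [85,[0,0,0],[9.5,-7,-17.7]],
  [85,[0,0,0],[12.7,-9.3,-23.6]],
  [85,[0,0,0],[15.8,-11.6,-29.5]],
])

```text
time: 8.15
eef_pos: [0.363, -0.3193, 0.3283]
tcp_rot: [-0.257, -0.027, -0.52, 0.814]
contact_force: [0.2, -0.5, 0.3]
opening: 0.0846
```

servo_tool([
  [85,[0,0,0],[3.2,-2.3,-5.9]],
  [85,[0,0,0],[6.3,-4.6,-11.8]],
  [85,[0,0,0],[9.5,-7,-17.7]],
  [85,[0,0,0],[12.7,-9.3,-23.6]],
  [85,[0,0,0],[15.8,-11.6,-29.5]],
])

```text
time: 8.57
eef_pos: [0.363, -0.3193, 0.3283]
tcp_rot: [-0.086, -0.274, -0.574, 0.767]
contact_force: [0.1, -0.3, 0.7]
opening: 0.085
```

```bash
cat > plan.py <<'E'
from h import *
from kin import *
np.set_printoptions(precision=3,suppress=True)
def rows(q0,q1,n=None,xs=None):
    """joint line q0->q1 as cumulative cart rows, 5 per call (relative to call start)"""
    q0=np.array(q0);q1=np.array(q1)
    ang=sum(np.linalg.norm((R.from_matrix(tool(q0+(q1-q0)*(i+1)/40)[1]@tool(q0+(q1-q0)*i/40)[1].T)).as_rotvec(degrees=True)) for i in range(40))
    if n is None: n=int(np.ceil(ang/6.8))
    print("rows",n,"ang",ang)
    for i in range(n):
        if i%5==0: x0,A0=tool(q0+(q1-q0)*i/n); print("call")
        x,A=tool(q0+(q1-q0)*(i+1)/n)
        print(" [85,",np.round((x-x0)/.04,2).tolist(),",",np.round(R.from_matrix(A@A0.T).as_rotvec(degrees=True),1).tolist(),"],", x)
E
python3 - <<'E'
from plan import *
o=ctrl.get_obs(); q=o['qpos'];print(o['time'],o['eef_pos'],q)
th=np.radians(-38);Rt=orient(th,np.radians(43),0)
die=np.array([.4685,-.4135,.046]);
for back,up in((0.07,0),(.07,.05),(.0,.1)):
    S=ik(die+[0,0,up]-(.155+back)*Rt[:,1],Rt,[[-.9,.5,2.1,2.8,.5,1.7]]);print(back,up,die+[0,0,up]-(.155+back)*Rt[:,1],S)
    if S: rows(q,S[0])
E
```

```text
8.5667 [ 0.363 -0.319  0.328] [-0.882  0.367  2.101  0.937  0.171  1.648]
0.07 0 [ 0.348 -0.319  0.211] [array([-0.912,  0.612,  2.245,  2.768,  0.479,  1.721])]
rows 17 ang 113.31821374295542
call
 [85, [0.0, 0.05, -0.21] , [4.4, -2.3, -4.6] ], [ 0.363 -0.317  0.32 ]
 [85, [0.01, 0.09, -0.42] , [8.7, -4.7, -9.3] ], [ 0.363 -0.316  0.311]
 [85, [0.01, 0.13, -0.62] , [12.9, -7.1, -14.1] ], [ 0.363 -0.314  0.304]
 [85, [0.02, 0.16, -0.81] , [16.9, -9.6, -19.0] ], [ 0.364 -0.313  0.296]
 [85, [0.02, 0.19, -0.99] , [20.8, -12.0, -23.9] ], [ 0.364 -0.312  0.289]
call
 [85, [0.0, 0.02, -0.18] , [3.8, -2.4, -5.0] ], [ 0.364 -0.311  0.281]
 [85, [0.01, 0.04, -0.35] , [7.4, -4.8, -10.2] ], [ 0.364 -0.31   0.275]
 [85, [0.0, 0.04, -0.52] , [10.8, -7.2, -15.4] ], [ 0.364 -0.31   0.268]
 [85, [-0.01, 0.04, -0.68] , [14.0, -9.6, -20.7] ], [ 0.364 -0.31   0.261]
 [85, [-0.02, 0.03, -0.84] , [17.1, -12.0, -26.1] ], [ 0.363 -0.31   0.255]
call
 [85, [-0.02, -0.02, -0.16] , [2.9, -2.2, -5.5] ], [ 0.362 -0.311  0.248]
 [85, [-0.05, -0.04, -0.32] , [5.6, -4.4, -11.1] ], [ 0.361 -0.312  0.242]
 [85, [-0
[... 2472 characters left out ...]
.5] ], [ 0.378 -0.328  0.296]
 [85, [0.17, -0.16, -0.39] , [12.6, -10.4, -20.7] ], [ 0.379 -0.33   0.292]
 [85, [0.2, -0.2, -0.49] , [15.7, -13.0, -26.0] ], [ 0.381 -0.332  0.288]
call
 [85, [0.03, -0.05, -0.1] , [3.0, -2.6, -5.3] ], [ 0.382 -0.334  0.284]
 [85, [0.06, -0.1, -0.2] , [5.9, -5.1, -10.6] ], [ 0.383 -0.336  0.28 ]
 [85, [0.08, -0.16, -0.3] , [8.8, -7.7, -16.0] ], [ 0.384 -0.339  0.276]
 [85, [0.1, -0.22, -0.4] , [11.6, -10.2, -21.3] ], [ 0.385 -0.341  0.272]
 [85, [0.11, -0.28, -0.5] , [14.3, -12.7, -26.8] ], [ 0.385 -0.343  0.268]
call
 [85, [0.01, -0.06, -0.1] , [2.7, -2.5, -5.5] ], [ 0.385 -0.346  0.264]
 [85, [0.0, -0.13, -0.21] , [5.2, -4.9, -11.0] ], [ 0.385 -0.348  0.259]
```

servo_tool([
  [85,[0.0,0.05,-0.21],[4.4,-2.3,-4.6]],
  [85,[0.01,0.09,-0.42],[8.7,-4.7,-9.3]],
  [85,[0.01,0.13,-0.62],[12.9,-7.1,-14.1]],
  [85,[0.02,0.16,-0.81],[16.9,-9.6,-19.0]],
  [85,[0.02,0.19,-0.99],[20.8,-12.0,-23.9]],
])

```text
time: 8.98
eef_pos: [0.3638, -0.3117, 0.2884]
tcp_rot: [-0.064, 0.474, 0.621, -0.621]
contact_force: [0.1, -0.1, 1.1]
opening: 0.085
```

servo_tool([
  [85,[0.0,0.02,-0.18],[3.8,-2.4,-5.0]],
  [85,[0.01,0.04,-0.35],[7.4,-4.8,-10.2]],
  [85,[0.0,0.04,-0.52],[10.8,-7.2,-15.4]],
  [85,[-0.01,0.04,-0.68],[14.0,-9.6,-20.7]],
  [85,[-0.02,0.03,-0.84],[17.1,-12.0,-26.1]],
])

```text
time: 9.4
eef_pos: [0.363, -0.3106, 0.2548]
tcp_rot: [-0.207, 0.649, 0.586, -0.44]
contact_force: [-0.4, 0.5, 0.4]
opening: 0.085
```

servo_tool([
  [85,[-0.02,-0.02,-0.16],[2.9,-2.2,-5.5]],
  [85,[-0.05,-0.04,-0.32],[5.6,-4.4,-11.1]],
  [85,[-0.1,-0.07,-0.47],[8.1,-6.5,-16.8]],
  [85,[-0.15,-0.1,-0.63],[10.5,-8.6,-22.6]],
  [85,[-0.22,-0.14,-0.79],[12.5,-10.6,-28.5]],
])

```text
time: 9.82
eef_pos: [0.3541, -0.3163, 0.2232]
tcp_rot: [-0.322, 0.784, 0.469, -0.249]
contact_force: [1.5, 0.8, -0.2]
opening: 0.0848
```

```bash
cat > where.py <<'E'
from plan import *
import sys
o=ctrl.get_obs(); q=o['qpos'];Rm=q2m(o['tcp_rot']);print("t",o['time'],"x",o['eef_pos'],"q",q,"F",o['contact_force'],"op",o['opening'])
print("grasp pt",o['eef_pos']+.155*Rm[:,1]," x,y,z",Rm.T.tolist())
if len(sys.argv)>1:
    a=[float(v) for v in sys.argv[1:]]  # target grasp point, th, L
    Rt=orient(np.radians(a[3]),np.radians(a[4]),0); xt=np.array(a[:3])-.155*Rt[:,1]
    print("shift",(xt-o['eef_pos'])/.04,"rotvec",R.from_matrix(Rt@Rm.T).as_rotvec(degrees=True)); S=ik(xt,Rt,[q]);print("ik",S)
E
python3 where.py .4685 -.4135 .046 -38 43; python3 look.py 3 die_mid
```

```text
t 9.8167 x [ 0.354 -0.316  0.223] q [-0.909  0.583  2.229  2.558  0.443  1.706] F [ 1.516  0.837 -0.245] op 0.08481649597750633
grasp pt [ 0.443 -0.371  0.109]  x,y,z [[0.43632123836424275, 0.8954069247743405, -0.08871423796917999], [0.5741241033355874, -0.3529603287915921, -0.738783134802385], [-0.6928241414106479, 0.2714137899324385, -0.6680787855583417]]
shift [ 0.777 -0.804 -1.596] rotvec [  3.859  -3.446 -11.973]
ik [array([-0.887,  0.746,  2.143,  2.825,  0.506,  1.685])]
9.9667 [ 0.3542 -0.3161  0.2232] [-0.9096  0.5831  2.2284  2.5504  0.4421  1.7061]
[[ 0.4294  0.5745 -0.6969]
 [ 0.8985 -0.35    0.2651]
 [-0.0916 -0.7399 -0.6664]]
die_mid scene [283.7, 226.9] 0.61
die_mid side [313.7, 204.8] 0.74
die_mid wrist [293.4, 199.9] 0.67
    [ 0.3514 -0.0818  0.2163] [np.float64(0.07985961223713593), np.float64(0.1903742496697186), np.float64(0.20373897610249075)]
```

View pics/wrist3.png

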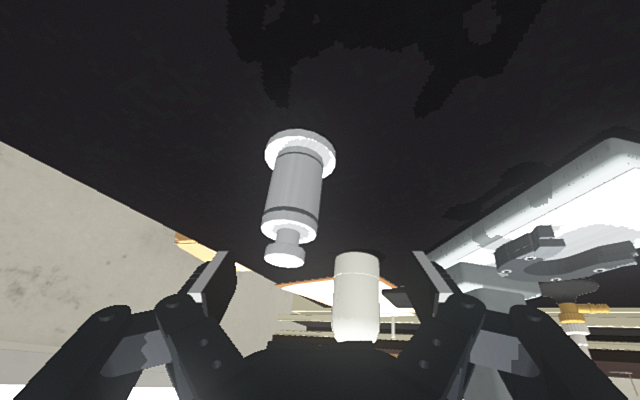

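servo_tool([
  [85,[-0.08,-0.04,-0.16],[2.0,-1.7,-6.0]],
  [85,[-0.17,-0.08,-0.32],[3.9,-3.4,-12.0]],
  [85,[-0.17,-0.08,-0.32],[3.9,-3.4,-12.0]],
])

```text
time: 10.37
eef_pos: [0.3471, -0.3193, 0.2104]
tcp_rot: [-0.359, 0.824, 0.402, -0.176]
contact_force: [0.2, 0.4, -0.3]
opening: 0.0848
```

```bash
python3 where.py .4685 -.4135 .046 -38 43
python3 - <<'E'
from h import *
K,T,im=snap("wrist","w4")
for c in [(.4685,-.4135)]:
  for z,r in((.008,.028),(.07,.019),(.09,.013),(0,.028)):
    a=np.linspace(0,2*np.pi,60);P=np.c_[c[0]+r*np.cos(a),c[1]+r*np.sin(a),0*a+z]
    cv2.polylines(im,[np.round(proj(K,T,P)*8).astype(int).reshape(-1,1,2)],True,(255,0,0),1,shift=3)
cv2.imwrite("pics/w4o.png",cv2.resize(im[80:320,200:420],None,fx=2.5,fy=2.5)[:,:,::-1])
E
```

```text
t 10.3667 x [ 0.347 -0.319  0.21 ] q [-0.913  0.612  2.246  2.765  0.478  1.722] F [ 0.18   0.386 -0.298] op 0.0847875020177914
grasp pt [ 0.43  -0.384  0.097]  x,y,z [[0.6144529162480036, 0.7889531506376304, -0.0007347198653818166], [0.5365619451771722, -0.41856782939927906, -0.7327361402166988], [-0.5784020165092902, 0.44983763547632694, -0.6805124605817693]]
shift [ 0.951 -0.728 -1.275] rotvec [-0.038 -0.118 -0.088]
ik [array([-0.887,  0.746,  2.143,  2.825,  0.506,  1.685])]
```

View pics/w4o.png

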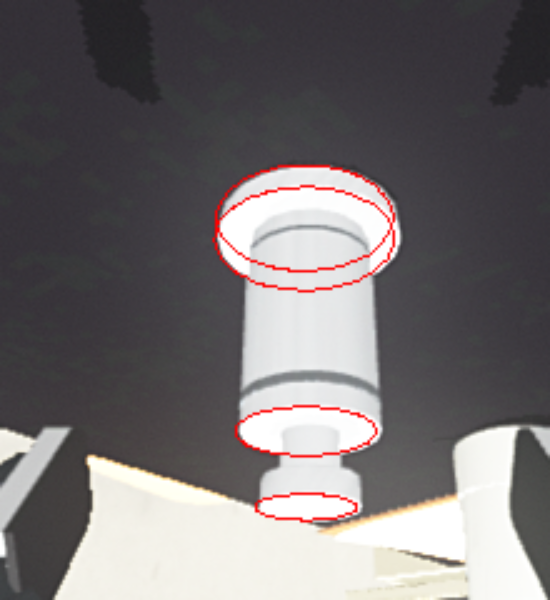

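servo_tool([
  [85,[0.3,-0.23,-0.4],[0,0,0]],
  [85,[0.6,-0.46,-0.8],[0,0,0]],
  [85,[0.85,-0.64,-1.12],[0,0,0]],
  [85,[0.96,-0.72,-1.275],[0,-0.1,-0.1]],
  [85,[0.96,-0.72,-1.275],[0,-0.1,-0.1]],
])

```text
time: 10.83
eef_pos: [0.3864, -0.3483, 0.159]
tcp_rot: [-0.358, 0.823, 0.404, -0.177]
contact_force: [0.1, 0.4, -0.2]
opening: 0.0851
```

servo_tool([
  [38,[0,0,0],[0,0,0]],
  [30,[0,0,0],[0,0,0]],
  [20,[0,0,0],[0,0,0]],
  [20,[0,0,0],[0,0,0]],
  [20,[0,0,0],[0,0,0]],
])

```text
time: 11.25
eef_pos: [0.3855, -0.3478, 0.1606]
tcp_rot: [-0.357, 0.824, 0.403, -0.176]
contact_force: [-3.5, 2.8, 7.7]
opening: 0.0367
```

servo_tool([
  [20,[0,0,0],[0,0,0]],
  [20,[0,0,0],[0,0,0]],
  [20,[0,0,0],[0,0,0]],
  [20,[0,0,0],[0,0,0]],
])

```text
time: 11.58
eef_pos: [0.3855, -0.3478, 0.1606]
tcp_rot: [-0.357, 0.824, 0.403, -0.176]
contact_force: [-3.6, 4.2, 7.2]
opening: 0.0369
```

```bash
python3 where.py .4685 -.4135 .046 -38 43; python3 look.py 5
```

```text
t 11.5833 x [ 0.385 -0.348  0.161] q [-0.885  0.743  2.144  2.823  0.506  1.685] F [-3.566  4.175  7.218] op 0.03692078068056998
grasp pt [ 0.469 -0.413  0.047]  x,y,z [[0.6130825570345093, 0.7900177595050779, -0.0013106969918805222], [0.5388853065150911, -0.4194066589209675, -0.7305482057160139], [-0.5776957717364424, 0.4471800466471286, -0.6828598693718264]]
shift [-0.007 -0.015 -0.03 ] rotvec [ 0.101  0.007 -0.187]
ik [array([-0.887,  0.746,  2.143,  2.825,  0.506,  1.685])]
11.7333 [ 0.3855 -0.3478  0.1606] [-0.8855  0.7428  2.1439  2.823   0.5057  1.6848]
[[ 0.6131  0.5389 -0.5777]
 [ 0.79   -0.4194  0.4472]
 [-0.0013 -0.7305 -0.6829]]
```

View pics/wrist5.png

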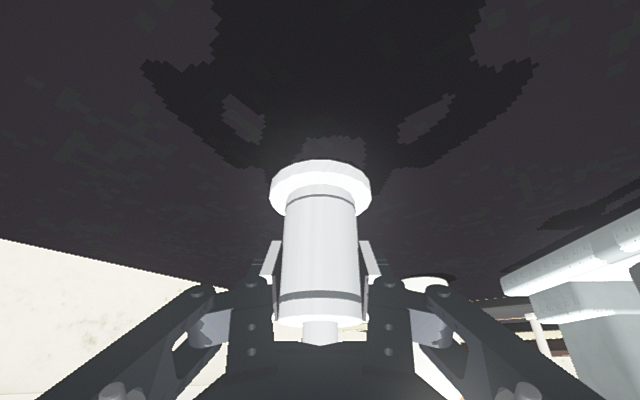

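servo_tool([
  [20,[0,0,0.3],[0,0,0]],
  [20,[0,0,0.7],[0,0,0]],
  [20,[0,0,1.1],[0,0,0]],
  [20,[0,0,1.5],[0,0,0]],
  [20,[0,0,1.5],[0,0,0]],
])

```text
time: 12.15
eef_pos: [0.3857, -0.348, 0.222]
tcp_rot: [-0.357, 0.824, 0.403, -0.176]
contact_force: [0.1, -0.8, -2.8]
opening: 0.0368
```

```bash
python3 where.py .579 -.176 .107 -38 43; python3 look.py 6
```

```text
t 12.15 x [ 0.386 -0.348  0.222] q [-0.885  0.613  2.126  2.709  0.369  1.811] F [ 0.081 -0.786 -2.787] op 0.03682375368029323
grasp pt [ 0.469 -0.413  0.109]  x,y,z [[0.6131748132779234, 0.7899447220145192, -0.0019961269968734596], [0.5394059976554816, -0.4205438129892525, -0.7295094728992594], [-0.5771116166348398, 0.44624011195528424, -0.6839677948757947]]
shift [ 2.751  5.928 -0.041] rotvec [ 0.185  0.052 -0.181]
ik [array([-0.312,  0.613,  2.14 ,  3.782,  0.404,  1.232])]
12.3 [ 0.3855 -0.3478  0.2192] [-0.8855  0.6183  2.1272  2.712   0.3718  1.8073]
[[ 0.6133  0.5375 -0.5787]
 [ 0.7898 -0.4184  0.4485]
 [-0.0011 -0.7321 -0.6812]]
```

View pics/wrist6.png

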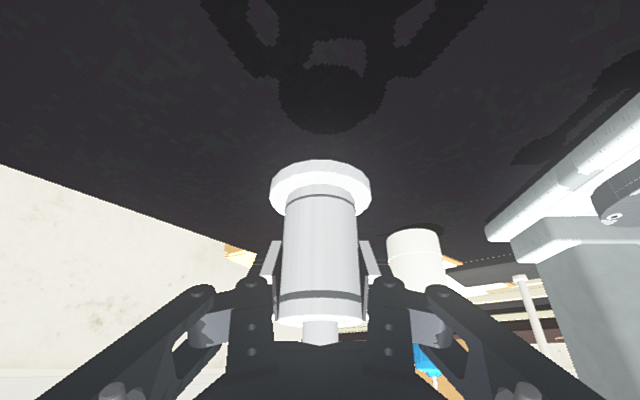

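View pics/side6.png

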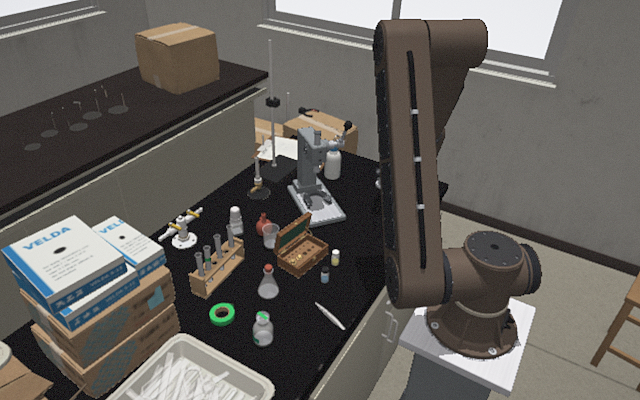

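Run:
```python
from h import *
K,T=campose("side")
for uv,z in [((304,278),0),((328,240),0.04),((328,240),0),((312,214),.09),((278,268),0),((335,265),0),((325,283),0)]: print(uv,z,np.round(atz(K,T,uv,z),3))
K,T=campose("scene")
for uv,z in [((330,213),0.0),((310,228),0),((290,206),.05),((304,236),0),((284,228),0)]: print(uv,z,np.round(atz(K,T,uv,z),3))
```

```text
(304, 278) 0 [0.486 0.111 0.   ]
(328, 240) 0.04 [ 0.492 -0.044  0.04 ]
(328, 240) 0 [ 0.515 -0.085  0.   ]
(312, 214) 0.09 [ 0.576 -0.079  0.09 ]
(278, 268) 0 [0.579 0.118 0.   ]
(335, 265) 0 [0.434 0.008 0.   ]
(325, 283) 0 [0.421 0.094 0.   ]
(330, 213) 0.0 [ 0.576 -0.032 -0.   ]
(310, 228) 0 [ 0.472 -0.004  0.   ]
(290, 206) 0.05 [0.489 0.1   0.05 ]
(304, 236) 0 [ 0.429 -0.005  0.   ]
(284, 228) 0 [0.417 0.082 0.   ]
```

servo_tool([
  [20,[0.2,0.45,0],[0,0,0]],
  [20,[0.5,1.1,0],[0,0,0]],
  [20,[0.8,1.75,0],[0,0,0]],
  [20,[1.1,2.4,0],[0,0,0]],
  [20,[1.4,3.0,0],[0,0,0]],
])

```text
time: 12.72
eef_pos: [0.4417, -0.2267, 0.2183]
tcp_rot: [-0.359, 0.823, 0.402, -0.177]
contact_force: [0.8, 0.1, -5.0]
opening: 0.0368
```

servo_tool([
  [20,[0.3,0.65,0],[0,0,0]],
  [20,[0.6,1.3,0],[0,0,0]],
  [20,[0.9,1.95,0],[0,0,0]],
  [20,[1.2,2.6,0],[0,0,0]],
  [20,[1.35,2.93,0],[0,0,0]],
])

```text
time: 13.13
eef_pos: [0.4963, -0.1084, 0.2183]
tcp_rot: [-0.359, 0.823, 0.403, -0.177]
contact_force: [-0.3, 0.5, -5.2]
opening: 0.0363
```

servo_tool([
  [20,[0,0,0],[0,0,0]],
  [20,[0,0,0],[0,0,0]],
])

```text
time: 13.3
eef_pos: [0.4957, -0.1102, 0.2186]
tcp_rot: [-0.358, 0.823, 0.403, -0.177]
contact_force: [-0.2, -0.3, -4.6]
opening: 0.0369
```

```bash
python3 where.py .591 -.185 .080 -38 43; python3 look.py 7 shoe_seat shoe_mouth ram_face lever_axis press
```

```text
t 13.3 x [ 0.496 -0.11   0.219] q [-0.311  0.616  2.141  3.776  0.405  1.235] F [-0.161 -0.286 -4.639] op 0.03685513579266805
grasp pt [ 0.579 -0.175  0.105]  x,y,z [[0.6122013795910175, 0.790698706963609, -0.002241792348012306], [0.5370831637869445, -0.41791604206249255, -0.7327263179137399], [-0.5803026331178076, 0.44737203376261425, -0.6805197406421368]]
shift [ 0.3   -0.243 -0.631] rotvec [ 0.03  -0.17  -0.251]
ik [array([-0.323,  0.677,  2.117,  3.712,  0.435,  1.297])]
13.45 [ 0.4954 -0.1116  0.2192] [-0.314   0.6149  2.1408  3.7752  0.4048  1.235 ]
[[ 0.6143  0.5368 -0.5784]
 [ 0.7891 -0.4195  0.4488]
 [-0.0017 -0.7321 -0.6812]]
shoe_seat scene [388.7, 210.2] 0.97
shoe_seat side [316.8, 190.5] 0.64
    [ 0.6608 -0.2412  0.0653] [np.float64(0.006410825318995088), np.float64(0.006410825318995149)]
shoe_mouth scene [372.9, 223.2] 0.95
shoe_mouth side [318.6, 206.7] 0.76
    [ 0.6196 -0.2051  0.019 ] [np.float64(0.006028469899728019), np.float64(0.006028469899728057)]
ram_face scene [385.8, 198.7] 0.61
ram_face side [316.4, 172.1] 0.69
    [ 0.6507 -0.2272  0.1502] [np.float64(0.0007869141271378976), np.float64(0.000786914127137891)]
lever_axis scene [410.0, 206.0] 0.89
lever_axis side [340.1, 142.4] 0.56
    [ 0.614  -0.3319  0.2294] [np.float64(0.005124299501014102), np.float64(0.005124299501013933)]
press scene [383.4, 220.6] 0.95
press side [312.8, 205.8] 0.74
    [ 0.6628 -0.229  -0.0049] [np.float64(0.0011833997319321183), np.float64(0.0011833997319322309)]
```

View pics/wrist7.png

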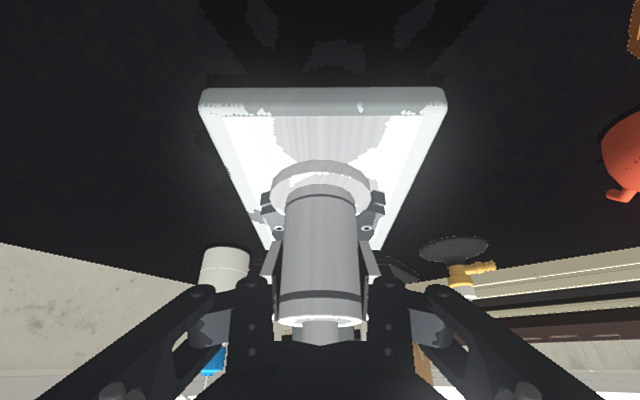

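View pics/side7.png

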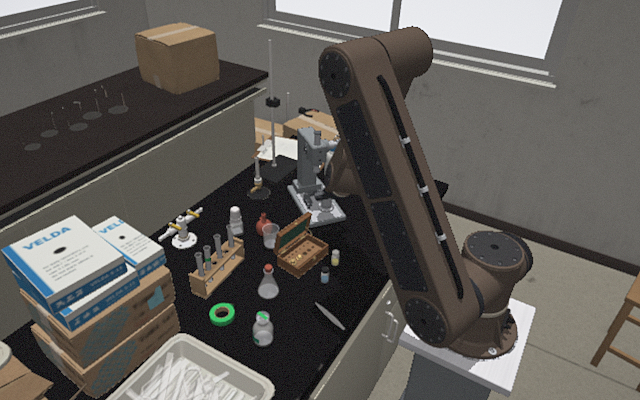

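Run:
```python
import cv2
im=cv2.imread("pics/wrist7.png")
cv2.imwrite("pics/c7.png",cv2.resize(im[80:260,190:460],None,fx=2.9,fy=2.9,interpolation=cv2.INTER_CUBIC))
```

```text
(no output)
```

View pics/c7.png

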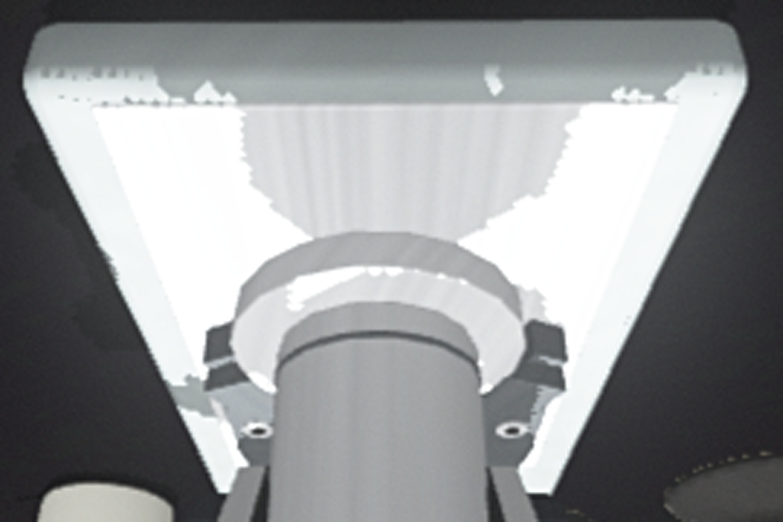

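```bash
cat > fit7.py <<'E'
from h import *
np.set_printoptions(precision=4,suppress=True)
K,T=campose("wrist")
f=lambda u,v,z:atz(K,T,(190+u/2.9,80+v/2.9),z)
s1,s2=f(258,430,.044),f(512,430,.044); m=(s1+s2)/2
print("screws",s1,s2,np.linalg.norm(s1-s2),m,np.degrees(np.arctan2(*(s1-s2)[[1,0]])))
b1,b2=f(95,105,.026),f(680,105,.026); bm=(b1+b2)/2; print("bed",b1,b2,np.linalg.norm(b1-b2),bm,np.degrees(np.arctan2(*(b1-b2)[[1,0]])))
v=(m-bm)[:2]; print("axis",np.degrees(np.arctan2(v[1],v[0])),np.linalg.norm(v))
t1,t2=f(205,372,.044),f(566,372,.044);tm=(t1+t2)/2;print("tips top",np.linalg.norm(t1-t2),tm)
d=np.array([np.cos(np.radians(-38)),np.sin(np.radians(-38))]);l=np.array([-d[1],d[0]])
o=ctrl.get_obs();R_=q2m(o['tcp_rot']);g=o['eef_pos']+.155*R_[:,1]
for n,p in(("screw",m),("bed",bm),("tip",tm),("grasp",g),("scr1old",np.array([.6458,-.2278])),("scr2old",np.array([.6762,-.2513]))): print(n,"along",p[:2]@d,"left",p[:2]@l)
# die in tool: flange circle px
x=R_[:,0]
for nm,u0,u1,v in(("body",273,480,370),("flange",232,525,335)):
    print(nm,(u0+u1)/2/2.9+190, "proj of axis", )
print(proj(K,T,[g+[0,0,-.035],g+[0,0,.02],g]))
E
python3 fit7.py
```

```text
screws [ 0.6257 -0.2572  0.044 ] [ 0.6717 -0.1983  0.044 ] 0.07474302380900477 [ 0.6487 -0.2278  0.044 ] -127.92812564465937
bed [ 0.5272 -0.2047  0.026 ] [ 0.596  -0.1164  0.026 ] 0.11197294386739774 [ 0.5616 -0.1605  0.026 ] -127.89182934941682
axis -37.660414563612626 0.11000986918098725
tips top 0.09285808966257442 [ 0.6203 -0.2059  0.044 ]
screw along 0.6514041212666631 left 0.21990632552043016
bed along 0.5413961842908007 left 0.2192543136090167
tip along 0.615526962056218 left 0.2196349068287867
grasp along 0.564675226340695 left 0.21806935873738212
scr1old along 0.649145028758406 left 0.2180853310936989
scr2old along 0.6875686003382033 left 0.21828318723384094
body 319.82758620689657 proj of axis
flange 320.51724137931035 proj of axis
[[321.478  208.0659]
 [321.8943 315.2156]
 [321.7241 271.4093]]
```

servo_tool([
  [20,[0.1,-0.05,-0.2],[0,0,0]],
  [20,[0.2,-0.1,-0.45],[0,0,0]],
  [20,[0.27,-0.12,-0.68],[0,0,0]],
  [20,[0.27,-0.12,-0.68],[0,0,0]],
  [20,[0.27,-0.12,-0.68],[0,0,0]],
])

```text
time: 14.62
eef_pos: [0.5066, -0.1158, 0.1914]
tcp_rot: [-0.359, 0.823, 0.403, -0.176]
contact_force: [-0.4, -0.4, -4.4]
opening: 0.0363
```

```bash
python3 where.py .591 -.185 .073 -38 43; python3 look.py 8;python3 - <<'E'
import cv2
im=cv2.imread("pics/wrist8.png")
cv2.imwrite("pics/c8.png",cv2.resize(im[80:260,190:460],None,fx=2.9,fy=2.9,interpolation=cv2.INTER_CUBIC))
E
```

```text
t 14.6167 x [ 0.507 -0.116  0.191] q [-0.315  0.68   2.122  3.714  0.441  1.3  ] F [-0.44  -0.378 -4.416] op 0.03628468978796119
grasp pt [ 0.59  -0.181  0.078]  x,y,z [[0.6134233927479288, 0.7897523247633402, -0.0017340013033453339], [0.5367372802844343, -0.41850792355875865, -0.7326419383787725], [-0.5793313673386666, 0.44848900036615824, -0.6806120652530893]]
shift [ 0.027 -0.104 -0.125] rotvec [ 0.012 -0.147 -0.162]
ik [array([-0.323,  0.691,  2.119,  3.694,  0.449,  1.318])]
14.7667 [ 0.5065 -0.1157  0.1925] [-0.315   0.6772  2.1223  3.7146  0.4413  1.2992]
[[ 0.6134  0.5381 -0.5781]
 [ 0.7898 -0.4189  0.448 ]
 [-0.0011 -0.7314 -0.6819]]
```

View pics/c8.png

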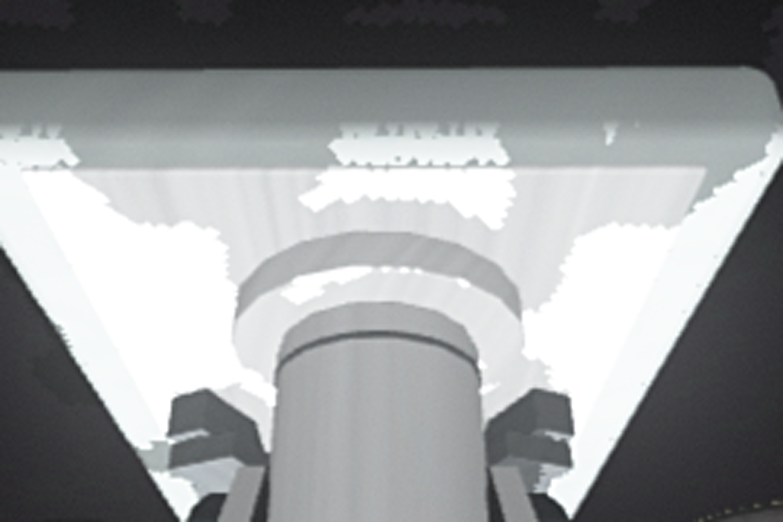

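servo_tool([
  [20,[0.04,-0.05,-0.06],[0,0,0]],
  [20,[0.08,-0.1,-0.125],[0,0,0]],
  [20,[0.08,-0.1,-0.125],[0,0,0]],
  [20,[0.08,-0.1,-0.125],[0,0,0]],
])

```text
time: 15.1
eef_pos: [0.5098, -0.1199, 0.1874]
tcp_rot: [-0.358, 0.824, 0.403, -0.176]
contact_force: [0.0, 0.2, -4.0]
opening: 0.0368
```

```bash
python3 where.py .591 -.185 .073 -38 43; python3 look.py 9;python3 - <<'E'
import cv2
im=cv2.imread("pics/wrist9.png")
cv2.imwrite("pics/c9.png",cv2.resize(im[80:280,190:460],None,fx=2.9,fy=2.9,interpolation=cv2.INTER_CUBIC))
E
```

```text
t 15.1 x [ 0.51  -0.12   0.187] q [-0.321  0.69   2.114  3.7    0.444  1.309] F [ 0.015  0.189 -3.973] op 0.03683323100831834
grasp pt [ 0.593 -0.185  0.074]  x,y,z [[0.6135660238141546, 0.7896427142549793, -0.0010574710007901778], [0.5380652139319297, -0.4190653662714744, -0.7313481006662572], [-0.5779468487475947, 0.44816135778956245, -0.6820035464768058]]
shift [-0.053 -0.001 -0.027] rotvec [ 0.048 -0.037 -0.152]
ik [array([-0.323,  0.691,  2.119,  3.694,  0.449,  1.318])]
15.25 [ 0.5097 -0.1197  0.1876] [-0.3211  0.6896  2.1142  3.7004  0.4439  1.3087]
[[ 0.6134  0.5382 -0.578 ]
 [ 0.7898 -0.4189  0.448 ]
 [-0.0011 -0.7313 -0.682 ]]
```

View pics/c9.png

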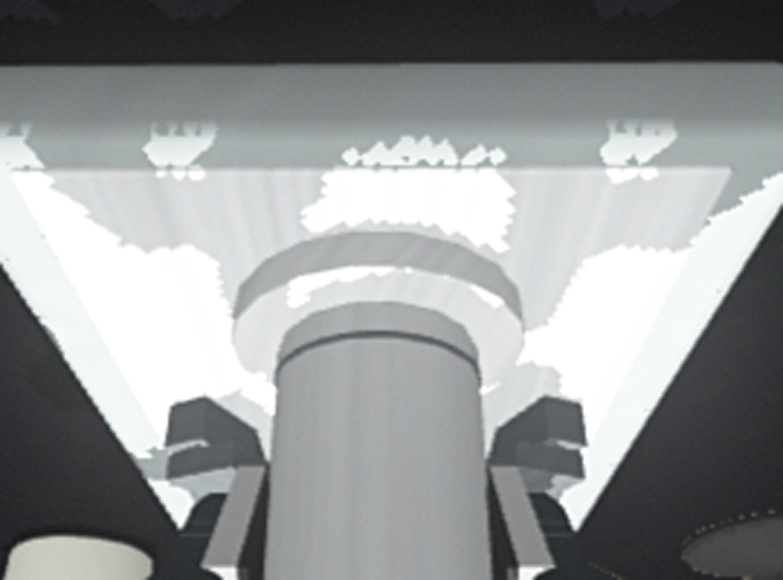

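servo_tool([
  [20,[0.13,-0.12,0],[0,0,0]],
  [20,[0.28,-0.24,0],[0,0,0]],
  [20,[0.43,-0.36,0],[0,0,0]],
  [20,[0.58,-0.475,0],[0,0,0]],
  [20,[0.58,-0.475,0],[0,0,0]],
])

```text
time: 15.67
eef_pos: [0.5343, -0.1398, 0.1877]
tcp_rot: [-0.357, 0.824, 0.403, -0.175]
contact_force: [-0.3, 0.8, -3.9]
opening: 0.0366
```

```bash
python3 where.py .656 -.2339 .073 -38 43; python3 look.py 10;python3 - <<'E'
import cv2
im=cv2.imread("pics/wrist10.png")
cv2.imwrite("pics/c10.png",cv2.resize(im[80:280,190:460],None,fx=2.9,fy=2.9,interpolation=cv2.INTER_CUBIC))
E
```

```text
t 15.6667 x [ 0.534 -0.14   0.188] q [-0.344  0.705  2.046  3.728  0.396  1.256] F [-0.339  0.759 -3.92 ] op 0.03656588250462059
grasp pt [ 0.618 -0.205  0.075]  x,y,z [[0.613959419716311, 0.7893373426472725, -0.0006248553060290707], [0.5391270281675937, -0.4199197107333399, -0.7300749852150853], [-0.57653783782228, 0.44789953788787373, -0.6833667576924121]]
shift [ 0.961 -0.725 -0.033] rotvec [ 0.094  0.063 -0.124]
ik [array([-0.37 ,  0.735,  1.935,  3.809,  0.324,  1.146])]
15.8167 [ 0.5328 -0.1387  0.1874] [-0.3427  0.7041  2.0494  3.7272  0.3971  1.2573]
[[ 0.6135  0.5378 -0.5783]
 [ 0.7897 -0.4188  0.4482]
 [-0.0011 -0.7317 -0.6817]]
```

View pics/c10.png

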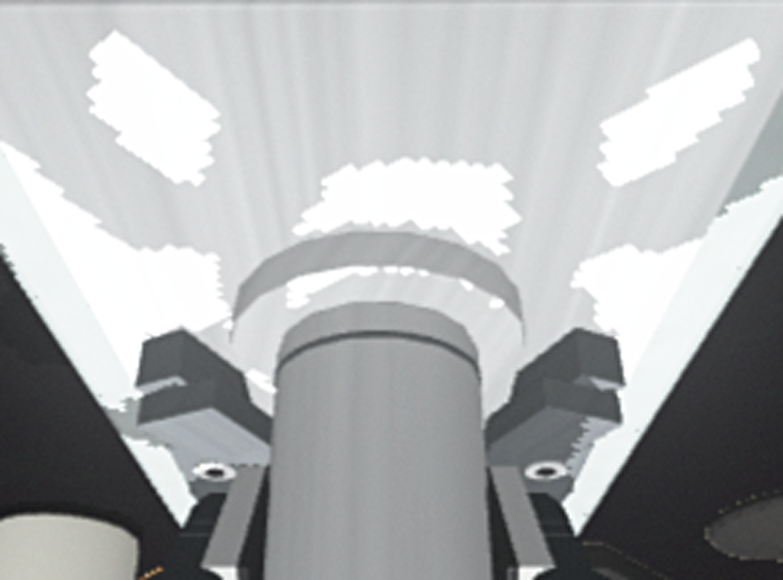

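servo_tool([
  [20,[0.15,-0.12,0],[0,0,0]],
  [20,[0.33,-0.26,0],[0,0,0]],
  [20,[0.51,-0.4,0],[0,0,0]],
  [20,[0.69,-0.535,0],[0,0,0]],
  [20,[0.69,-0.535,0],[0,0,0]],
])

```text
time: 16.23
eef_pos: [0.5621, -0.1614, 0.1877]
tcp_rot: [-0.357, 0.824, 0.403, -0.175]
contact_force: [-0.4, 0.7, -3.6]
opening: 0.0367
```

```bash
python3 where.py .656 -.2339 .073 -38 43; python3 look.py 11;python3 - <<'E'
import cv2
im=cv2.imread("pics/wrist11.png")
cv2.imwrite("pics/c11.png",cv2.resize(im[80:280,190:460],None,fx=2.9,fy=2.9,interpolation=cv2.INTER_CUBIC))
E
```

```text
t 16.2333 x [ 0.562 -0.161  0.188] q [-0.364  0.725  1.966  3.78   0.343  1.18 ] F [-0.355  0.721 -3.589] op 0.036706392055942026
grasp pt [ 0.646 -0.226  0.075]  x,y,z [[0.6139878393045676, 0.7893152379283201, -0.0006231855805657327], [0.5392200650789032, -0.42002160808017397, -0.7299476489187755], [-0.5764205535912228, 0.44784294559577925, -0.6835027735698547]]
shift [ 0.266 -0.186 -0.033] rotvec [ 0.101  0.071 -0.122]
ik [array([-0.37 ,  0.735,  1.935,  3.809,  0.324,  1.146])]
16.3833 [ 0.5604 -0.1601  0.1873] [-0.3633  0.7238  1.9708  3.778   0.3438  1.1826]
[[ 0.6135  0.5377 -0.5784]
 [ 0.7897 -0.4187  0.4483]
 [-0.0011 -0.7318 -0.6815]]
```

View pics/c11.png

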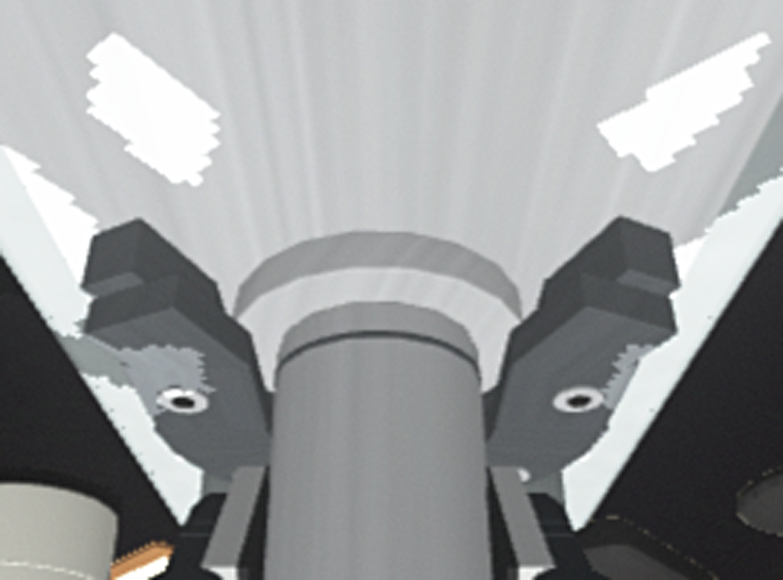

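servo_tool([
  [20,[0.08,-0.06,0],[0,0,0]],
  [20,[0.16,-0.125,0],[0,0,0]],
  [20,[0.24,-0.185,0],[0,0,0]],
  [20,[0.24,-0.185,0],[0,0,0]],
])

```text
time: 16.72
eef_pos: [0.5708, -0.168, 0.1876]
tcp_rot: [-0.358, 0.824, 0.403, -0.175]
contact_force: [-1.0, 0.3, -4.1]
opening: 0.0365
```

servo_tool([
  [20,[0.02,-0.015,0],[0,0,0]],
  [20,[0.04,-0.03,0],[0,0,0]],
  [20,[0.04,-0.03,0],[0,0,0]],
])

```text
time: 16.97
eef_pos: [0.5718, -0.1688, 0.1875]
tcp_rot: [-0.358, 0.824, 0.403, -0.176]
contact_force: [0.4, 0.8, -4.2]
opening: 0.0364
```

servo_tool([
  [20,[0.02,-0.015,0],[0,0,0]],
  [20,[0.04,-0.03,0],[0,0,0]],
  [20,[0.04,-0.03,0],[0,0,0]],
])

```text
time: 17.22
eef_pos: [0.5729, -0.1695, 0.1874]
tcp_rot: [-0.359, 0.823, 0.403, -0.176]
contact_force: [-3.9, 2.6, -1.8]
opening: 0.0364
```

```bash
python3 where.py .656 -.2339 .073 -38 43; python3 look.py 12;python3 - <<'E'
import cv2
im=cv2.imread("pics/wrist12.png")
cv2.imwrite("pics/c12.png",cv2.resize(im[80:280,190:460],None,fx=2.9,fy=2.9,interpolation=cv2.INTER_CUBIC))
E
```

```text
t 17.2167 x [ 0.573 -0.17   0.187] q [-0.372  0.733  1.934  3.81   0.319  1.141] F [-3.932  2.62  -1.774] op 0.03637759618695083
grasp pt [ 0.656 -0.234  0.074]  x,y,z [[0.6130827170359631, 0.7900180903753442, -0.0009994756105775604], [0.5373336398722894, -0.41791717149684315, -0.7325420105561695], [-0.5791391383194529, 0.44857179430696825, -0.680721091063608]]
shift [-0.006  0.018 -0.026] rotvec [-0.016 -0.114 -0.187]
ik [array([-0.37 ,  0.735,  1.935,  3.809,  0.324,  1.146])]
17.3667 [ 0.5729 -0.1695  0.1874] [-0.3715  0.7333  1.9343  3.8099  0.3192  1.1409]
[[ 0.6131  0.5375 -0.579 ]
 [ 0.79   -0.418   0.4485]
 [-0.001  -0.7324 -0.6809]]
```

View pics/c12.png

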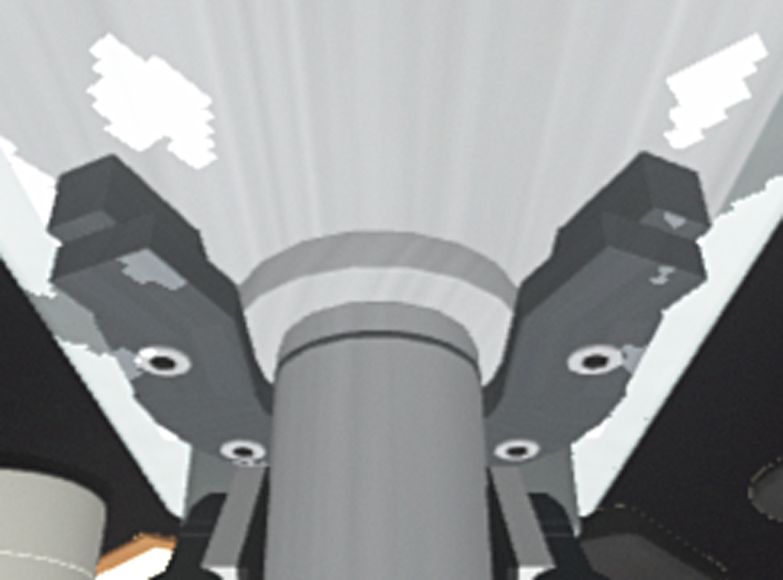

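servo_tool([
  [20,[0.02,-0.015,0],[0,0,0]],
  [20,[0.03,-0.025,-0.01],[0,0,0]],
  [20,[0.03,-0.025,-0.01],[0,0,0]],
])

```text
time: 17.62
eef_pos: [0.5734, -0.1699, 0.1874]
tcp_rot: [-0.359, 0.823, 0.403, -0.176]
contact_force: [-14.2, 8.9, 8.7]
opening: 0.0364
```

servo_tool([
  [20,[-0.02,0.015,-0.015],[0,0,0]],
  [20,[-0.02,0.015,-0.03],[0,0,0]],
  [20,[-0.02,0.015,-0.03],[0,0,0]],
])

```text
time: 17.87
eef_pos: [0.573, -0.1695, 0.1869]
tcp_rot: [-0.358, 0.824, 0.403, -0.176]
contact_force: [-14.4, 9.4, 12.7]
opening: 0.0364
```

servo_tool([
  [60,[0,0,0],[0,0,0]],
  [60,[0,0,0],[0,0,0]],
  [60,[0,0,0],[0,0,0]],
  [60,[0,0,0],[0,0,0]],
  [60,[0,0,0],[0,0,0]],
])

```text
time: 18.28
eef_pos: [0.5739, -0.1704, 0.186]
tcp_rot: [-0.358, 0.824, 0.403, -0.176]
contact_force: [0.1, -0.3, -0.2]
opening: 0.06
```

```bash
python3 where.py .656 -.2339 .073 -38 43; python3 look.py 13
```

```text
t 18.2833 x [ 0.574 -0.17   0.186] q [-0.372  0.737  1.932  3.804  0.322  1.146] F [ 0.074 -0.291 -0.22 ] op 0.06004228001979758
grasp pt [ 0.657 -0.235  0.073]  x,y,z [[0.6134632783493735, 0.7897226128628717, -0.0010004248487969214], [0.5384292061754131, -0.41918246253759783, -0.731013032057726], [-0.5777168822651401, 0.4479109932050723, -0.6823627672374072]]
shift [-0.031  0.04   0.01 ] rotvec [ 0.063 -0.013 -0.16 ]
ik [array([-0.37 ,  0.735,  1.935,  3.809,  0.324,  1.146])]
18.4333 [ 0.5738 -0.1704  0.1859] [-0.3722  0.7369  1.9321  3.8045  0.3218  1.1461]
[[ 0.6134  0.5382 -0.5779]
 [ 0.7898 -0.419   0.448 ]
 [-0.0011 -0.7312 -0.6821]]
```

View pics/wrist13.png

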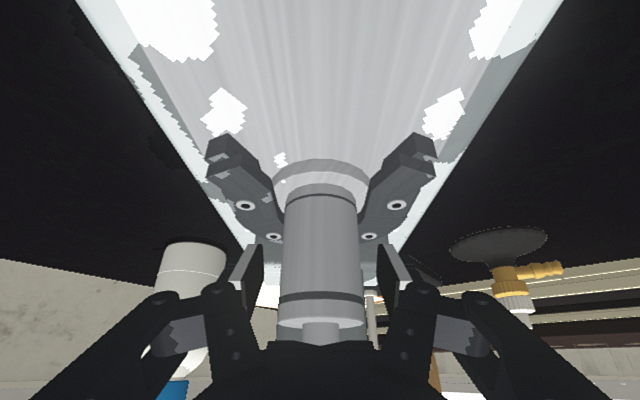

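servo_tool([
  [60,[-0.3,0.23,0.02],[0,0,0]],
  [60,[-0.7,0.54,0.02],[0,0,0]],
  [60,[-1.1,0.85,0.02],[0,0,0]],
  [60,[-1.5,1.17,0.1],[0,0,0]],
  [60,[-1.7,1.32,0.3],[0,0,0]],
])

```text
time: 18.85
eef_pos: [0.5041, -0.1164, 0.1973]
tcp_rot: [-0.359, 0.823, 0.403, -0.177]
contact_force: [-0.2, -0.2, -0.1]
opening: 0.0598
```

```bash
python3 look.py 14 die_mid lever_axis lever_knob
cat > t2.py <<'E'
from kin import *
np.set_printoptions(precision=2,suppress=True)
D=np.radians; th=D(-37.9); d=np.array([np.cos(th),np.sin(th),0]);u=np.array([0,0,1.])
ax=np.array([.6206,-.3332,.23])
def knob(lam): a=D(65)-lam; return ax+.115*(-np.cos(a)*d+np.sin(a)*u)
if __name__=="__main__":
  for L in (0,15,30,43,55,70):
    for lam in(0,.8,1.58):
      for top in (0,1):
        Rt=orient(th,D(L),top); S=ik(knob(lam)-.155*Rt[:,1],Rt,[[-.5,.5,1.9,q4,.5,q6] for q4 in(0,3.5) for q6 in(-1.5,1.3)])
        print(L,lam,top,*S)
E
time python3 t2.py
```

```text
19.0 [ 0.5063 -0.1176  0.1987] [-0.3191  0.6645  2.1204  3.7226  0.4299  1.2857]
[[ 0.613   0.5395 -0.5771]
 [ 0.7901 -0.4192  0.4473]
 [-0.0006 -0.7302 -0.6832]]
die_mid scene [386.7, 211.0] 0.6
die_mid side [314.4, 189.4] 0.65
die_mid wrist [324.1, 288.2] 0.63
    [ 0.6604 -0.2348  0.0701] [np.float64(0.002673804542200502), np.float64(0.0021362903443133937), np.float64(0.0028674423434331387)]
lever_axis scene [412.3, 204.5] 0.73
lever_axis side [339.9, 145.7] 0.75
    [ 0.622  -0.3349  0.2188] [np.float64(0.0028996579368772905), np.float64(0.002899657936877231)]
lever_knob scene [399.1, 186.5] 0.72
0 0 0 [-0.58  0.47  1.36  0.    1.31 -1.49]
0 0 1 [-0.58  0.47  1.36  0.    1.31  1.65]
0 0.8 0 [-0.57  0.43  1.61  0.    1.1  -1.48]
0 0.8 1 [-0.57  0.43  1.61 -0.    1.1   1.66]
0 1.58 0 [-0.57  0.53  1.69  0.    0.92 -1.48]
0 1.58 1 [-0.57  0.53  1.69  0.    0.92  1.66]
15 0 0 [-0.57  0.38  1.53 -0.03  0.97 -1.47]
15 0 1 [-0.57  0.38  1.53 -0.03  0.97  1.67]
15 0.8 0 [-0.56  0.36  1.76 -0.04  0.76 -1.45]
15 0.8 1 [-0.56  0.36  1.76 -0.04  0.76  1.69]
15 1.58 0 [-0.56  0.47  1.85 -0.05
[... 522 characters left out ...]
66]
43 1.58 0 [-0.54  0.45  2.12  3.56  0.2   1.24]
43 1.58 1 [-0.54  0.45  2.12  3.56  0.2  -1.9 ]
55 0 0 [-0.55  0.29  1.95  4.17  0.11  0.61]
55 0 1 [-0.55  0.29  1.95  4.17  0.11 -2.53]
55 0.8 0 [-0.53  0.32  2.16  3.5   0.31  1.3 ]
55 0.8 1 [-0.53  0.32  2.16  3.5   0.31 -1.84]
55 1.58 0 [-0.53  0.51  2.23  3.34  0.55  1.47]
55 1.58 1 [-0.53  0.51  2.23  3.34  0.55 -1.67]
70 0 0 [-0.54  0.34  2.08  3.38  0.5   1.4 ]
70 0 1 [-0.54  0.34  2.08  3.38  0.5  -1.74]
70 0.8 0 [-0.52  0.41  2.27  3.33  0.77  1.48]
70 0.8 1 [-0.52  0.41  2.27  3.33  0.77 -1.66]
70 1.58 0 [-0.52  0.62  2.32  3.3   1.03  1.54]
70 1.58 1 [-0.52  0.62  2.32  3.3   1.03 -1.6 ]
real	0m7.269s
user	0m7.338s
sys	0m0.212s
```

View pics/wrist14.png

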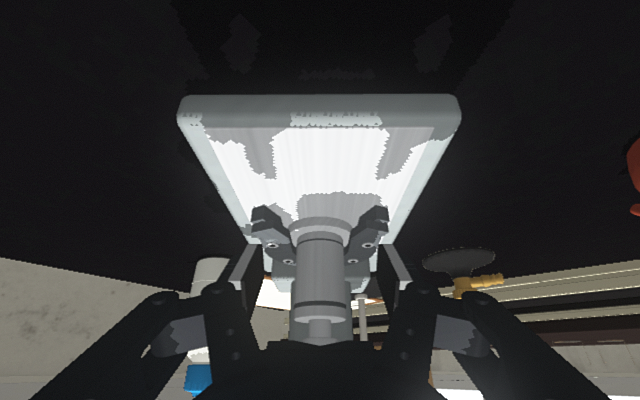

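Run:
```python
from plan import *
from t2 import knob,th,D
o=ctrl.get_obs();q=o['qpos'];Rt=orient(th,D(70),0)
print("knob",knob(0))
x=knob(0)-(.155+.07)*Rt[:,1]
S=ik(x,Rt,[[-.5,.34,2.2,3.38,.5,1.4]]);print(x,S); rows(q,S[0],10)
```

```text
knob [ 0.58 -0.3   0.33]
[ 0.42 -0.17  0.41] [array([-0.52,  0.21,  2.18,  3.43,  0.49,  1.36])]
rows 10 ang 27.12055902777747
call
 [85, [-0.12, -0.21, 0.57] , [-1.3, -2.3, 0.0] ], [ 0.5  -0.13  0.22]
 [85, [-0.26, -0.41, 1.14] , [-2.7, -4.6, 0.1] ], [ 0.5  -0.13  0.24]
 [85, [-0.43, -0.6, 1.7] , [-4.2, -6.9, 0.1] ], [ 0.49 -0.14  0.27]
 [85, [-0.63, -0.77, 2.25] , [-5.7, -9.1, 0.1] ], [ 0.48 -0.15  0.29]
 [85, [-0.85, -0.92, 2.8] , [-7.3, -11.3, 0.1] ], [ 0.47 -0.15  0.31]
call
 [85, [-0.24, -0.13, 0.53] , [-1.7, -2.1, -0.0] ], [ 0.46 -0.16  0.33]
 [85, [-0.51, -0.25, 1.05] , [-3.5, -4.2, -0.1] ], [ 0.45 -0.16  0.35]
 [85, [-0.79, -0.34, 1.56] , [-5.3, -6.2, -0.2] ], [ 0.44 -0.17  0.37]
 [85, [-1.09, -0.42, 2.06] , [-7.2, -8.2, -0.3] ], [ 0.43 -0.17  0.39]
 [85, [-1.41, -0.47, 2.54] , [-9.1, -10.1, -0.4] ], [ 0.42 -0.17  0.41]
```

servo_tool([
  [60,[-0.4,0.05,0.5],[-1.3,-2.3,0]],
  [60,[-0.66,-0.11,1.1],[-2.7,-4.6,0.1]],
  [60,[-0.83,-0.3,1.7],[-4.2,-6.9,0.1]],
  [60,[-1.03,-0.47,2.25],[-5.7,-9.1,0.1]],
  [60,[-1.25,-0.62,2.8],[-7.3,-11.3,0.1]],
])

```text
time: 19.87
eef_pos: [0.4554, -0.1427, 0.3109]
tcp_rot: [-0.262, 0.858, 0.425, -0.119]
contact_force: [0.1, 0.4, -0.4]
opening: 0.0602
```

servo_tool([
  [60,[-0.24,-0.13,0.53],[-1.7,-2.1,0]],
  [60,[-0.45,-0.25,1.05],[-3.5,-4.2,-0.1]],
  [60,[-0.65,-0.45,1.56],[-5.3,-6.2,-0.2]],
  [60,[-0.8,-0.65,2.06],[-7.2,-8.2,-0.3]],
  [60,[-1.01,-0.77,2.54],[-9.1,-10.1,-0.4]],
])

```text
time: 20.28
eef_pos: [0.4151, -0.1736, 0.4127]
tcp_rot: [-0.155, 0.885, 0.433, -0.075]
contact_force: [0.6, -0.5, -0.3]
opening: 0.0599
```

servo_tool([
  [60,[0,0,0],[0,0,0]],
  [60,[0,0,0],[0,0,0]],
])

```text
time: 20.45
eef_pos: [0.415, -0.1732, 0.4122]
tcp_rot: [-0.156, 0.885, 0.432, -0.075]
contact_force: [0.6, -0.6, -0.0]
opening: 0.0603
```

```bash
python3 where.py .5824 -.3034 .334 -37.9 70; python3 look.py 15 lever_knob
```

```text
t 20.45 x [ 0.415 -0.173  0.412] q [-0.518  0.21   2.184  3.432  0.488  1.364] F [ 0.647 -0.585 -0.   ] op 0.06030807650388307
grasp pt [ 0.53  -0.263  0.359]  x,y,z [[0.6146129276581003, 0.7888274240920673, 0.0014980506709414976], [0.7417722053918815, -0.57730178257331, -0.3413160516965813], [-0.2683746345383694, 0.2108884701399124, -0.9399473967719918]]
shift [ 1.313 -1.018 -0.629] rotvec [-0.041  0.087  0.024]
ik [array([-0.539,  0.336,  2.078,  3.381,  0.504,  1.402])]
20.6 [ 0.4155 -0.173   0.4107] [-0.5168  0.2126  2.1842  3.4322  0.4883  1.3636]
[[ 0.6138  0.7413 -0.2714]
 [ 0.7894 -0.5759  0.2123]
 [ 0.0011 -0.3446 -0.9388]]
lever_knob scene [401.7, 188.4] 0.7
lever_knob side [348.1, 124.4] 0.66
lever_knob wrist [318.9, 216.4] 0.68
    [ 0.5774 -0.3     0.3308] [np.float64(0.0031054360815420397), np.float64(0.0027823556425364514), np.float64(0.0008098107325221987)]
```

View pics/wrist15.png

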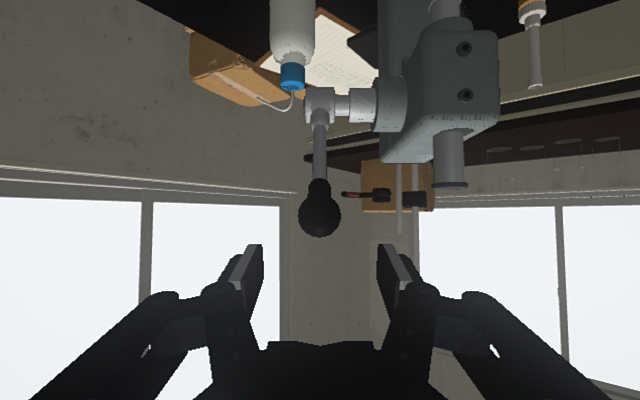

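Run:
```python
from h import *
K,T=campose("wrist")
for X in ([.5824,-.3034,.334],[.5774,-.3,.3308]):
    X=np.array(X); c=T[:3,:3].T@(X-T[:3,3]); print(proj(K,T,X),c, 289.4*.03/c[2])
im=cv2.imread("pics/wrist15.png");cv2.imwrite("pics/c15.png",cv2.resize(im[160:260,260:380],None,fx=5,fy=5,interpolation=cv2.INTER_CUBIC))
g=cv2.cvtColor(im,cv2.COLOR_BGR2GRAY)
for r in (205,210,214,218,222): 
    m=np.where(g[r,280:360]<60)[0]+280; print(r,m.min(),m.max())
c=g[190:260,319]; print(np.where(c<60)[0]+190)
```

```text
[[320.23737847 220.99592038]] [0.00031852 0.01482801 0.2077097 ] 41.79872166053528
[[319.68301213 216.54682108]] [-7.71579081e-05  1.13067061e-02  2.01857876e-01] 43.010459546488136
205 300 337
210 298 339
214 298 340
218 298 340
222 299 339
[190 191 192 193 194 195 196 197 198 199 200 201 202 203 204 205 206 207
 208 209 210 211 212 213 214 215 216 217 218 219 220 221 222 223 224 225
 226 227 228 229 230 231 232 233 234 235 236 237]
```

servo_tool([
  [60,[0.4,-0.32,-0.21],[0,0,0]],
  [60,[0.8,-0.64,-0.43],[0,0,0]],
  [60,[1.2,-0.97,-0.645],[0,0,0]],
  [60,[1.2,-0.97,-0.645],[0,0,0]],
])

```text
time: 21.08
eef_pos: [0.4655, -0.2135, 0.3838]
tcp_rot: [-0.157, 0.884, 0.433, -0.076]
contact_force: [-1.8, 0.4, -0.4]
opening: 0.0599
```

```bash
python3 where.py; python3 look.py 16 lever_knob
```

```text
t 21.0833 x [ 0.465 -0.213  0.384] q [-0.541  0.339  2.086  3.373  0.511  1.41 ] F [-1.79   0.421 -0.368] op 0.05986775437187463
grasp pt [ 0.58  -0.303  0.33 ]  x,y,z [[0.6141816869889447, 0.7891640214518443, 0.0010013058308674938], [0.7410578346142418, -0.5763049906049411, -0.3445371439492259], [-0.2713192605110533, 0.21235042983189772, -0.9387721522424615]]
21.2333 [ 0.4632 -0.2116  0.3851] [-0.5401  0.3334  2.0904  3.3745  0.5109  1.4094]
[[ 0.6139  0.7414 -0.2711]
 [ 0.7894 -0.5761  0.212 ]
 [ 0.001  -0.3442 -0.9389]]
lever_knob scene [401.0, 186.7] 0.43
lever_knob side [346.4, 127.3] 0.62
lever_knob wrist [318.0, 272.6] 0.98
    [ 0.5788 -0.2957  0.3282] [np.float64(0.007722933465290353), np.float64(0.008537157047481772), np.float64(0.006976800516747524)]
```

View pics/wrist16.png

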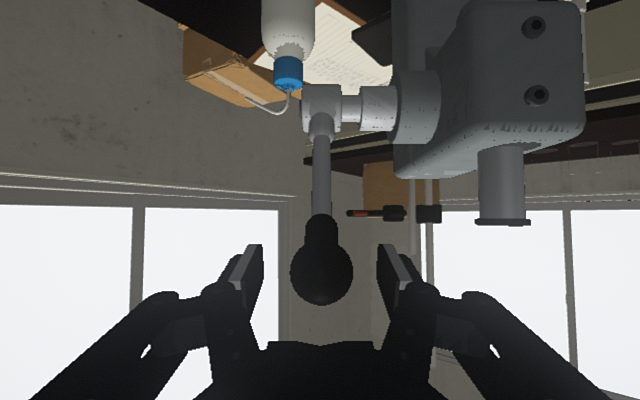

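servo_tool([
  [20,[0,0,0],[0,0,0]],
  [20,[0,0,0],[0,0,0]],
  [20,[0,0,0],[0,0,0]],
  [20,[0,0,0],[0,0,0]],
  [20,[0,0,0],[0,0,0]],
])

```text
time: 21.8
eef_pos: [0.4633, -0.2114, 0.3862]
tcp_rot: [-0.156, 0.884, 0.433, -0.076]
contact_force: [-0.9, 4.8, 3.2]
opening: 0.0272
```

```bash
python3 where.py
python3 - <<'E'
import numpy as np
from t2 import knob
l0=.03
for k in range(0,5):
    s=l0+k*.31
    print("call from",round(s,2))
    for i in range(1,6): print("  ",np.round((knob(s+.31*i/5)-knob(s))/.04,2).tolist(),end="")
    print()
E
```

```text
t 21.8 x [ 0.463 -0.211  0.386] q [-0.54   0.332  2.09   3.374  0.511  1.41 ] F [-0.944  4.81   3.226] op 0.027172208182585027
grasp pt [ 0.578 -0.301  0.333]  x,y,z [[0.6129916371950541, 0.7900888808155844, 0.0009017430370419632], [0.7427847268672712, -0.5759009006432103, -0.3414806029206535], [-0.26928071275462884, 0.20999455481015925, -0.9398883894848593]]
call from 0.03
   [-0.12, 0.1, -0.09]   [-0.24, 0.19, -0.18]   [-0.36, 0.28, -0.28]   [-0.47, 0.36, -0.4]   [-0.57, 0.44, -0.52]
call from 0.34
   [-0.1, 0.08, -0.13]   [-0.19, 0.15, -0.26]   [-0.27, 0.21, -0.41]   [-0.35, 0.27, -0.56]   [-0.42, 0.33, -0.71]
call from 0.65
   [-0.06, 0.05, -0.16]   [-0.12, 0.09, -0.32]   [-0.16, 0.13, -0.49]   [-0.2, 0.15, -0.67]   [-0.23, 0.18, -0.84]
call from 0.96
   [-0.02, 0.02, -0.18]   [-0.03, 0.02, -0.35]   [-0.03, 0.03, -0.53]   [-0.03, 0.02, -0.71]   [-0.01, 0.01, -0.89]
call from 1.27
   [0.02, -0.02, -0.18]   [0.06, -0.04, -0.35]   [0.1, -0.07, -0.52]   [0.14, -0.11, -0.69]   [0.2, -0.16, -0.85]
```

servo_tool([
  [20,[-0.12,0.1,-0.09],[0,0,0]],
  [20,[-0.24,0.19,-0.18],[0,0,0]],
  [20,[-0.36,0.28,-0.28],[0,0,0]],
  [20,[-0.47,0.36,-0.4],[0,0,0]],
  [20,[-0.57,0.44,-0.52],[0,0,0]],
])

```text
time: 22.22
eef_pos: [0.4404, -0.1938, 0.3647]
tcp_rot: [-0.156, 0.884, 0.433, -0.076]
contact_force: [11.5, -3.7, -7.0]
opening: 0.0275
```

```bash
python3 where.py; python3 look.py 17
```

```text
t 22.2167 x [ 0.44  -0.194  0.365] q [-0.531  0.338  2.174  3.356  0.601  1.438] F [11.476 -3.657 -6.987] op 0.02746773462703091
grasp pt [ 0.555 -0.283  0.312]  x,y,z [[0.6130971324960198, 0.7900070860965888, 0.0008426400982337601], [0.7426063999777072, -0.5759465393675586, -0.3417913376647848], [-0.2695322630731018, 0.21017703896408463, -0.9397754899203224]]
22.3667 [ 0.44   -0.1935  0.3642] [-0.5312  0.3382  2.1755  3.3573  0.5993  1.439 ]
[[ 0.6139  0.7416 -0.2705]
 [ 0.7894 -0.5757  0.2133]
 [ 0.0024 -0.3445 -0.9388]]
```

View pics/wrist17.png

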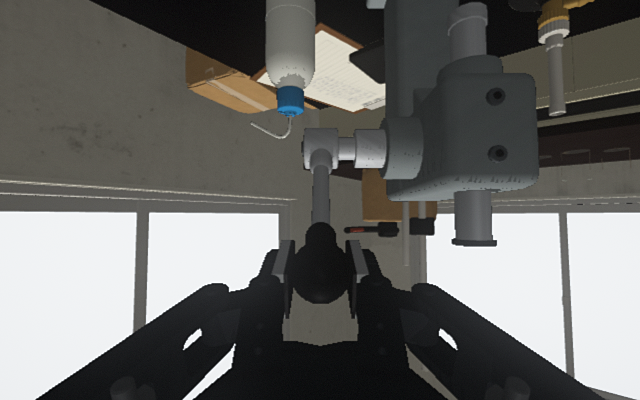

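servo_tool([
  [20,[-0.1,0.08,-0.13],[0,0,0]],
  [20,[-0.19,0.15,-0.26],[0,0,0]],
  [20,[-0.27,0.21,-0.41],[0,0,0]],
  [20,[-0.35,0.27,-0.56],[0,0,0]],
  [20,[-0.42,0.33,-0.71],[0,0,0]],
])

```text
time: 22.78
eef_pos: [0.4241, -0.1811, 0.3359]
tcp_rot: [-0.157, 0.884, 0.433, -0.076]
contact_force: [17.1, -7.4, -7.7]
opening: 0.0267
```

servo_tool([
  [20,[-0.06,0.05,-0.16],[0,0,0]],
  [20,[-0.12,0.09,-0.32],[0,0,0]],
  [20,[-0.16,0.13,-0.49],[0,0,0]],
  [20,[-0.2,0.15,-0.67],[0,0,0]],
  [20,[-0.23,0.18,-0.84],[0,0,0]],
])

```text
time: 23.2
eef_pos: [0.4141, -0.1737, 0.3024]
tcp_rot: [-0.157, 0.885, 0.433, -0.076]
contact_force: [0.8, -0.8, -0.0]
opening: 0.02
```

```bash
python3 where.py; python3 look.py 18; python3 -c "
from t2 import *
for l in(.96,1.0,1.05):print(knob(l))"
```

```text
t 23.2 x [ 0.414 -0.174  0.302] q [-0.52   0.444  2.305  3.321  0.833  1.5  ] F [ 0.752 -0.76  -0.008] op 0.020041158999515522
grasp pt [ 0.529 -0.263  0.249]  x,y,z [[0.6141562053342124, 0.7891834834873467, 0.0012589043878113715], [0.7416937002673533, -0.5766523499795071, -0.34258213941598553], [-0.2696342159912244, 0.21133266821267643, -0.9394870371180799]]
23.35 [ 0.4144 -0.1738  0.3025] [-0.5202  0.4439  2.3037  3.3208  0.8309  1.4989]
[[ 0.6141  0.7414 -0.2706]
 [ 0.7893 -0.5764  0.2118]
 [ 0.001  -0.3436 -0.9391]]
[ 0.53 -0.26  0.25]
[ 0.53 -0.26  0.25]
[ 0.53 -0.26  0.24]
```

View pics/wrist18.png

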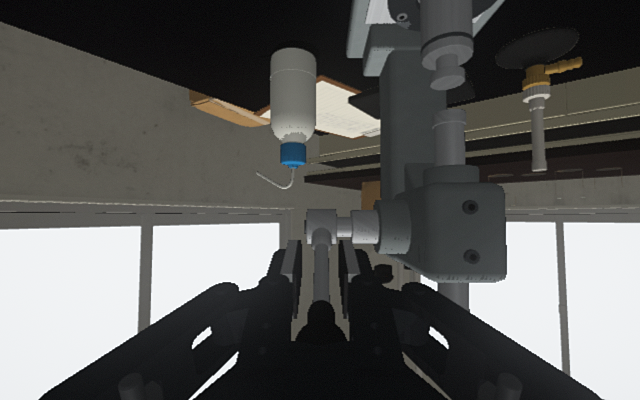

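servo_tool([
  [60,[0,0,0],[0,0,0]],
  [60,[0,0,0],[0,0,0]],
  [60,[0,0,0],[0,0,0]],
  [60,[0,0,0],[0,0,0]],
])

```text
time: 23.68
eef_pos: [0.4146, -0.1739, 0.3032]
tcp_rot: [-0.156, 0.885, 0.433, -0.076]
contact_force: [0.2, 0.5, 0.8]
opening: 0.06
```

```bash
python3 where.py; python3 look.py 19 lever_knob ram_face die_mid
```

```text
t 23.6833 x [ 0.415 -0.174  0.303] q [-0.52   0.443  2.303  3.321  0.831  1.499] F [0.189 0.468 0.815] op 0.060009450827501296
grasp pt [ 0.53  -0.263  0.25 ]  x,y,z [[0.6140108837501406, 0.7892965075868787, 0.0012875354472128009], [0.7419714243092208, -0.5766377809794303, -0.34200478805956036], [-0.2692007432101885, 0.2109499766728472, -0.93969732743943]]
23.8333 [ 0.4146 -0.1739  0.3031] [-0.5202  0.4428  2.3031  3.3208  0.8306  1.499 ]
[[ 0.614   0.7419 -0.2694]
 [ 0.7893 -0.5766  0.2111]
 [ 0.0013 -0.3423 -0.9396]]
lever_knob scene [386.7, 197.6] 0.53
lever_knob side [321.4, 208.1] 0.65
lever_knob wrist [319.6, 347.0] 0.91
    [ 0.5491 -0.1956  0.1947] [np.float64(0.0788837904045079), np.float64(0.12657377780228246), np.float64(0.09842125013303407)]
ram_face scene [409.9, 205.1] 0.15
ram_face side [313.1, 175.5] 0.56
ram_face wrist [444.8, 108.9] 0.87
    [ 0.6704 -0.2382  0.1293] [np.float64(0.004839050784116714), np.float64(0.004839050784116847)]
die_mid scene [388.8, 211.5] 0.66
die_mid side [314.0, 188.5] 0.58
die_mid wrist [449.1, 26.0] 0.68
    [ 0.6668 -0.2394  0.0648] [np.float64(0.0043278630873904295), np.float64(0.0020942732083726635), np.float64(0.004665852763637969)]
```

View pics/wrist19.png

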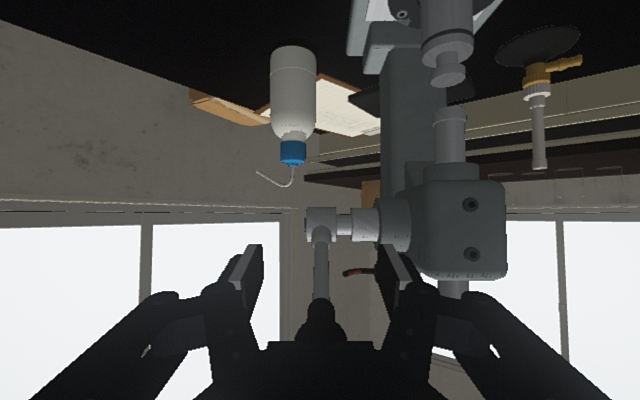

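View pics/side19.png

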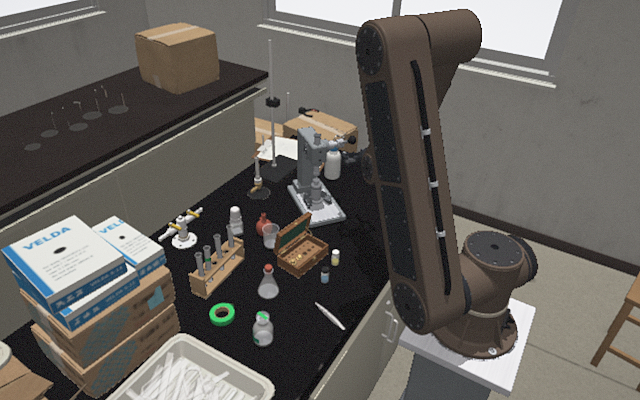

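Run:
```python
from plan import *
from t2 import th,D
q=ctrl.get_obs()['qpos'];Rt=orient(th,D(70),0)
for x in ([.385,-.151,.317],[.370,-.139,.3236],[.3955,-.1588,.399],[.440,-.1934,.3784]):
    S=ik(np.array(x),Rt,[q]);print(x,S)
```

```text
[0.385, -0.151, 0.317] [array([-0.5 ,  0.38,  2.37,  3.34,  0.84,  1.49])]
[0.37, -0.139, 0.3236] [array([-0.49,  0.35,  2.41,  3.35,  0.84,  1.49])]
[0.3955, -0.1588, 0.399] [array([-0.51,  0.2 ,  2.25,  3.42,  0.55,  1.38])]
[0.44, -0.1934, 0.3784] [array([-0.53,  0.31,  2.16,  3.37,  0.56,  1.42])]
```

servo_tool([
  [60,[-0.4,0.31,0.18],[0,0,0]],
  [60,[-0.8,0.62,0.37],[0,0,0]],
  [60,[-1.12,0.87,0.51],[0,0,0]],
  [10,[-1.0,0.77,1.1],[0,0,0]],
  [10,[-0.8,0.6,1.7],[0,0,0]],
])

```text
time: 24.7
eef_pos: [0.3817, -0.1492, 0.3709]
tcp_rot: [-0.158, 0.884, 0.433, -0.077]
contact_force: [1.2, -1.0, -0.4]
opening: 0.0369
```

servo_tool([
  [10,[0.2,-0.15,0.5],[0,0,0]],
  [10,[0.32,-0.22,0.75],[0,0,0]],
  [10,[0.32,-0.22,0.75],[0,0,0]],
])

```text
time: 24.95
eef_pos: [0.3959, -0.1591, 0.4031]
tcp_rot: [-0.154, 0.885, 0.433, -0.075]
contact_force: [-0.4, -0.2, -0.0]
opening: 0.0099
```

```bash
python3 where.py; python3 look.py 20 lever_knob
```

```text
t 24.95 x [ 0.396 -0.159  0.403] q [-0.51   0.196  2.243  3.422  0.537  1.382] F [-0.433 -0.194 -0.008] op 0.009885558249126927
grasp pt [ 0.511 -0.249  0.351]  x,y,z [[0.6140555689175082, 0.7892606489189593, 0.0018402036351098938], [0.7432215635447463, -0.5774487053243704, -0.3378974699539951], [-0.2656265531973373, 0.20885550217131416, -0.9411811268025247]]
25.1 [ 0.3949 -0.1584  0.4001] [-0.5096  0.1998  2.2482  3.4204  0.5396  1.3834]
[[ 0.614   0.7413 -0.2709]
 [ 0.7893 -0.5763  0.212 ]
 [ 0.001  -0.344  -0.939 ]]
lever_knob scene [390.2, 198.3] 0.74
lever_knob side [314.2, 190.9] 0.74
lever_knob wrist [318.0, 178.0] 0.87
    [ 0.597  -0.235   0.2111] [np.float64(0.02640333937590143), np.float64(0.11917196155418543), np.float64(0.10522011387975937)]
```

View pics/wrist20.png

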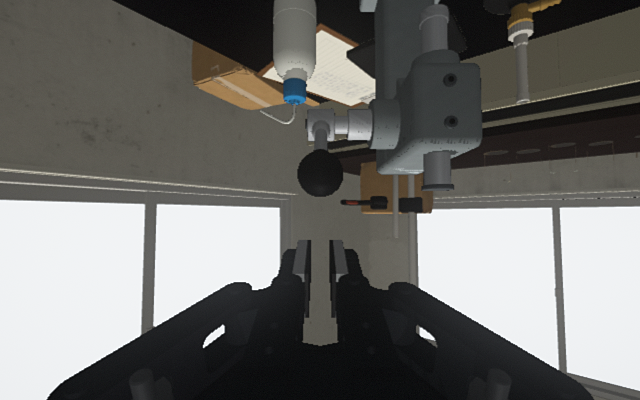

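servo_tool([
  [10,[0.4,-0.31,-0.18],[0,0,0]],
  [10,[0.8,-0.62,-0.37],[0,0,0]],
  [10,[1.11,-0.865,-0.515],[0,0,0]],
  [10,[1.11,-0.865,-0.515],[0,0,0]],
  [10,[1.06,-0.83,-0.7],[0,0,0]],
])

```text
time: 25.67
eef_pos: [0.4379, -0.1921, 0.3726]
tcp_rot: [-0.156, 0.885, 0.433, -0.076]
contact_force: [-0.8, 0.4, 0.6]
opening: 0.01
```

```bash
python3 where.py; python3 look.py 21
python3 - <<'E'
import numpy as np
from t2 import knob
for s in (.57,.82,1.07,1.32):
    print("call from",round(s,2))
    for i in range(1,6): print("  ",np.round((knob(s+.25*i/5)-knob(s))/.04,2).tolist(),end="")
    print()
E
```

```text
t 25.6667 x [ 0.438 -0.192  0.373] q [-0.531  0.319  2.172  3.367  0.58   1.428] F [-0.773  0.38   0.573] op 0.009970097493750838
grasp pt [ 0.553 -0.281  0.319]  x,y,z [[0.6141888163822943, 0.7891583084576655, 0.0011233980385173536], [0.7416560160349136, -0.5767309634677117, -0.34253138492235347], [-0.2696635898858741, 0.21121212079291649, -0.9395057148948175]]
25.8167 [ 0.437  -0.1913  0.3722] [-0.5301  0.3184  2.1747  3.3665  0.5795  1.4278]
[[ 0.6138  0.7413 -0.2715]
 [ 0.7894 -0.576   0.2121]
 [ 0.0009 -0.3445 -0.9388]]
call from 0.57
   [-0.06, 0.05, -0.12]   [-0.11, 0.09, -0.25]   [-0.16, 0.12, -0.38]   [-0.2, 0.16, -0.51]   [-0.24, 0.19, -0.65]
call from 0.82
   [-0.03, 0.03, -0.14]   [-0.06, 0.05, -0.28]   [-0.08, 0.06, -0.42]   [-0.1, 0.08, -0.56]   [-0.11, 0.08, -0.7]
call from 1.07
   [-0.0, 0.0, -0.14]   [-0.0, 0.0, -0.29]   [0.0, -0.0, -0.43]   [0.02, -0.01, -0.57]   [0.03, -0.03, -0.72]
call from 1.32
   [0.02, -0.02, -0.14]   [0.05, -0.04, -0.28]   [0.09, -0.07, -0.42]   [0.13, -0.1, -0.55]   [0.17, -0.13, -0.68]
```

View pics/wrist21.png

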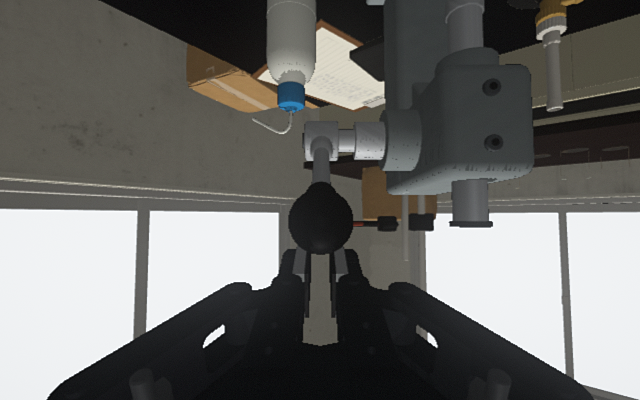

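servo_tool([
  [10,[-0.07,0.06,-0.17],[0,0,0]],
  [10,[-0.12,0.1,-0.3],[0,0,0]],
  [10,[-0.17,0.13,-0.43],[0,0,0]],
  [10,[-0.21,0.17,-0.56],[0,0,0]],
  [10,[-0.25,0.2,-0.7],[0,0,0]],
])

```text
time: 26.23
eef_pos: [0.4275, -0.1836, 0.3445]
tcp_rot: [-0.156, 0.885, 0.433, -0.076]
contact_force: [-0.8, 0.5, 1.4]
opening: 0.01
```

servo_tool([
  [10,[-0.03,0.03,-0.14],[0,0,0]],
  [10,[-0.06,0.05,-0.28],[0,0,0]],
  [10,[-0.08,0.06,-0.42],[0,0,0]],
  [10,[-0.1,0.08,-0.56],[0,0,0]],
  [10,[-0.11,0.08,-0.7],[0,0,0]],
])

```text
time: 26.65
eef_pos: [0.4233, -0.1806, 0.3163]
tcp_rot: [-0.157, 0.885, 0.433, -0.076]
contact_force: [-0.1, 0.1, 1.4]
opening: 0.0098
```

```bash
python3 where.py; python3 look.py 22
```

```text
t 26.65 x [ 0.423 -0.181  0.316] q [-0.524  0.42   2.268  3.326  0.772  1.486] F [-0.086  0.126  1.397] op 0.009809808857754407
grasp pt [ 0.538 -0.27   0.263]  x,y,z [[0.613912995056777, 0.7893728421676803, 0.0011621310324112788], [0.7417791143237987, -0.5763935582817066, -0.3428326290252345], [-0.26995292192050613, 0.21133145061602088, -0.9393957834305569]]
26.8 [ 0.4234 -0.1808  0.3163] [-0.5242  0.4196  2.2671  3.3262  0.7703  1.4858]
[[ 0.614   0.7413 -0.2709]
 [ 0.7893 -0.5763  0.212 ]
 [ 0.001  -0.344  -0.939 ]]
```

View pics/wrist22.png

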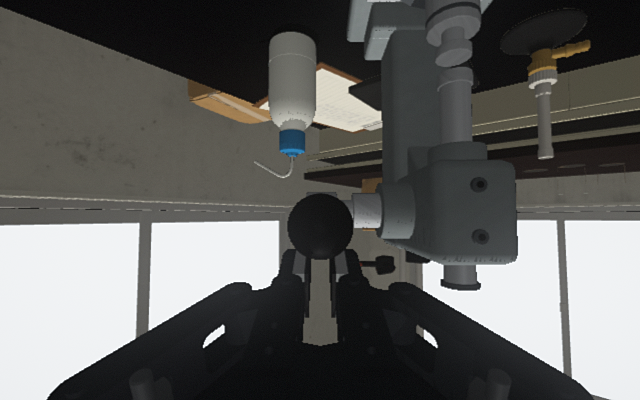

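servo_tool([
  [10,[0,0,-0.14],[0,0,0]],
  [10,[0,0,-0.29],[0,0,0]],
  [10,[0,0,-0.43],[0,0,0]],
  [10,[0.02,-0.01,-0.57],[0,0,0]],
  [10,[0.03,-0.03,-0.72],[0,0,0]],
])

```text
time: 27.22
eef_pos: [0.4247, -0.1819, 0.2875]
tcp_rot: [-0.157, 0.885, 0.433, -0.076]
contact_force: [-0.2, 1.9, 2.3]
opening: 0.0102
```

```bash
python3 where.py; python3 look.py 23
```

```text
t 27.2167 x [ 0.425 -0.182  0.288] q [-0.525  0.489  2.287  3.31   0.859  1.508] F [-0.244  1.86   2.274] op 0.010171770590209262
grasp pt [ 0.54  -0.271  0.234]  x,y,z [[0.6137509147813933, 0.7894988452348337, 0.0011781247247662496], [0.7419418255982146, -0.5762690415071074, -0.3426898294791785], [-0.2698743078416166, 0.21120029633820092, -0.9394478659263987]]
27.3667 [ 0.4246 -0.182   0.2874] [-0.5254  0.4889  2.2865  3.31    0.8575  1.5079]
[[ 0.614   0.7413 -0.271 ]
 [ 0.7893 -0.5763  0.212 ]
 [ 0.001  -0.3441 -0.9389]]
```

View pics/wrist23.png

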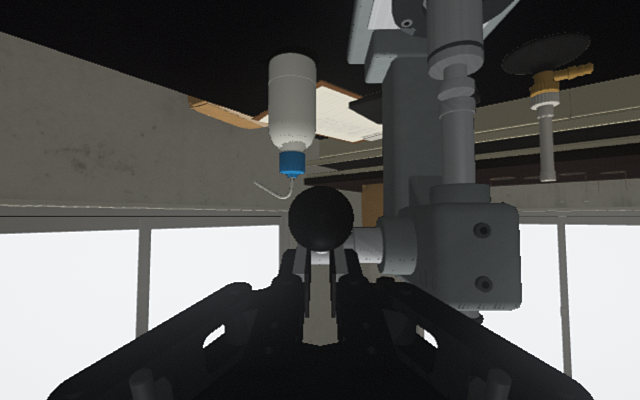

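servo_tool([
  [10,[0.04,-0.03,-0.14],[0,0,0]],
  [10,[0.08,-0.06,-0.28],[0,0,0]],
  [10,[0.13,-0.1,-0.42],[0,0,0]],
  [10,[0.16,-0.12,-0.5],[0,0,0]],
  [10,[0.16,-0.12,-0.5],[0,0,0]],
])

```text
time: 27.78
eef_pos: [0.4313, -0.1869, 0.2673]
tcp_rot: [-0.157, 0.885, 0.433, -0.076]
contact_force: [0.5, -0.2, -0.1]
opening: 0.0099
```

```bash
python3 where.py; python3 look.py 24; python3 -c "
import cv2
im=cv2.imread('pics/wrist24.png');cv2.imwrite('pics/c24.png',cv2.resize(im[0:240,280:520],None,fx=2.5,fy=2.5,interpolation=cv2.INTER_CUBIC))"
```

```text
t 27.7833 x [ 0.431 -0.187  0.267] q [-0.528  0.543  2.281  3.3    0.905  1.519] F [ 0.538 -0.199 -0.094] op 0.009938982851015849
grasp pt [ 0.546 -0.276  0.214]  x,y,z [[0.6140256727827731, 0.7892853792838477, 0.001031121920849365], [0.7414531406240819, -0.5763656575919844, -0.343583860225193], [-0.2705914141696821, 0.21173383951865649, -0.9391214339904821]]
27.9333 [ 0.4309 -0.1867  0.268 ] [-0.5278  0.5407  2.2815  3.3008  0.9044  1.519 ]
[[ 0.6142  0.7415 -0.2701]
 [ 0.7892 -0.5766  0.2116]
 [ 0.0011 -0.3431 -0.9393]]
```

View pics/c24.png

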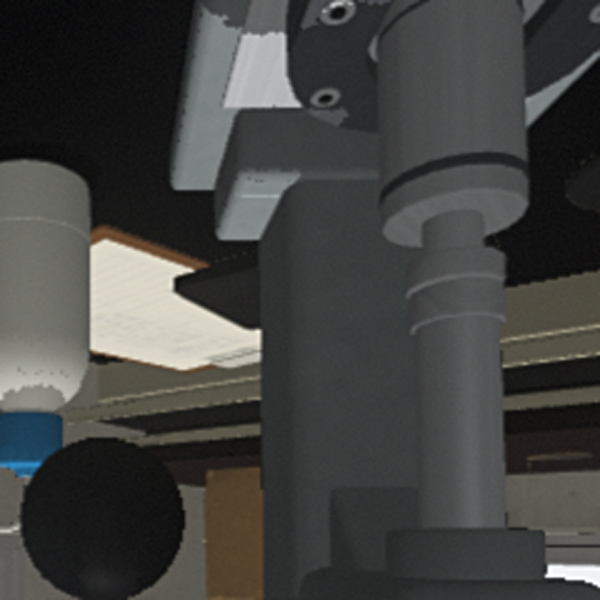

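servo_tool([
  [10,[0.03,-0.02,-0.07],[0,0,0]],
  [10,[0.06,-0.04,-0.14],[0,0,0]],
  [10,[0.06,-0.04,-0.14],[0,0,0]],
])

```text
time: 28.18
eef_pos: [0.4337, -0.1885, 0.2625]
tcp_rot: [-0.156, 0.885, 0.433, -0.076]
contact_force: [1.5, 0.8, 3.4]
opening: 0.01
```

servo_tool([
  [10,[0.03,-0.02,-0.06],[0,0,0]],
  [10,[0.05,-0.04,-0.1],[0,0,0]],
  [10,[0.05,-0.04,-0.1],[0,0,0]],
])

```text
time: 28.43
eef_pos: [0.4357, -0.1899, 0.2596]
tcp_rot: [-0.154, 0.885, 0.433, -0.075]
contact_force: [-2.6, 5.4, 13.6]
opening: 0.0099
```

```bash
python3 where.py; python3 look.py 25; python3 -c "
import cv2
im=cv2.imread('pics/wrist25.png');cv2.imwrite('pics/c25.png',cv2.resize(im[0:300,240:540],None,fx=2,fy=2,interpolation=cv2.INTER_CUBIC))"
```

```text
t 28.4333 x [ 0.436 -0.19   0.26 ] q [-0.529  0.565  2.274  3.296  0.927  1.523] F [-2.624  5.443 13.62 ] op 0.009860762601150035
grasp pt [ 0.551 -0.279  0.207]  x,y,z [[0.6134726391658853, 0.7897148838234133, 0.0013127309763464046], [0.7437502329617857, -0.577205573749183, -0.33714880483573695], [-0.2654937136056763, 0.20780791106367735, -0.9414504554862235]]
28.5833 [ 0.4357 -0.1899  0.2597] [-0.5288  0.5647  2.2736  3.2964  0.9263  1.5233]
[[ 0.6135  0.7436 -0.2657]
 [ 0.7897 -0.5772  0.2081]
 [ 0.0014 -0.3374 -0.9413]]
```

View pics/c25.png

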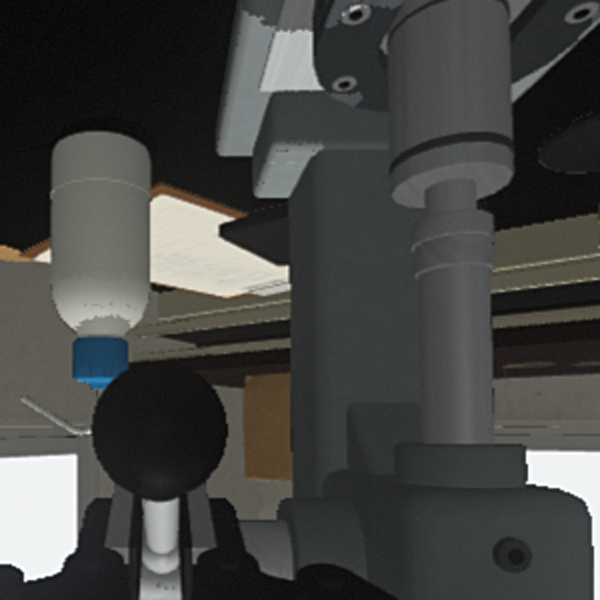

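servo_tool([
  [10,[0,0,0.1],[0,0,0]],
  [10,[0,0,0.4],[0,0,0]],
  [10,[0,0,0.8],[0,0,0]],
  [10,[-0.2,0.15,1.1],[0,0,0]],
  [10,[-0.6,0.47,1.3],[0,0,0]],
])

```text
time: 29.0
eef_pos: [0.4119, -0.1717, 0.3115]
tcp_rot: [-0.156, 0.885, 0.432, -0.075]
contact_force: [-0.3, 0.6, -0.3]
opening: 0.0102
```

servo_tool([
  [10,[-0.3,0.23,0],[0,0,0]],
  [10,[-0.7,0.54,0],[0,0,0]],
  [10,[-1.0,0.77,0],[0,0,0]],
  [10,[-1.0,0.77,0],[0,0,0]],
])

```text
time: 29.33
eef_pos: [0.3695, -0.139, 0.3104]
tcp_rot: [-0.158, 0.884, 0.433, -0.077]
contact_force: [-0.6, -0.9, 0.4]
opening: 0.0099
```

```bash
python3 where.py; python3 look.py 26 die_mid ram_face lever_knob; python3 -c "
import cv2
im=cv2.imread('pics/side26.png');cv2.imwrite('pics/c26.png',cv2.resize(im[90:240,250:400],None,fx=4,fy=4,interpolation=cv2.INTER_CUBIC))"
```

```text
t 29.3333 x [ 0.369 -0.139  0.31 ] q [-0.495  0.384  2.42   3.342  0.886  1.501] F [-0.556 -0.898  0.411] op 0.009943085070545823
grasp pt [ 0.484 -0.228  0.257]  x,y,z [[0.613821538271352, 0.7894442476620793, 0.000948149484430949], [0.7410948321490582, -0.5758134224658665, -0.34527865886860815], [-0.2720322938846606, 0.212642146202015, -0.9384997329474584]]
29.4833 [ 0.3719 -0.1407  0.3106] [-0.4961  0.3863  2.4135  3.3419  0.8851  1.5012]
[[ 0.6141  0.7419 -0.2694]
 [ 0.7893 -0.5766  0.2112]
 [ 0.0013 -0.3423 -0.9396]]
die_mid scene [387.0, 211.0] 0.46
die_mid side [315.3, 191.0] 0.75
die_mid wrist [422.8, 54.8] 0.79
    [ 0.6604 -0.2354  0.0657] [np.float64(0.0015178891437268125), np.float64(0.004227729985048765), np.float64(0.0033398652530206865)]
ram_face scene [388.7, 202.7] 0.61
ram_face side [315.4, 177.9] 0.63
ram_face wrist [423.0, 97.9] 0.73
    [ 0.6621 -0.2368  0.1153] [np.float64(0.0019002434405656608), np.float64(0.0019892372888553316), np.float64(0.0026231190423138162)]
lever_knob scene [380.4, 219.5] 0.7
lever_knob side [350.3, 169.2] 0.58
    [ 0.5354 -0.2624  0.1835] [np.float64(0.0011365767805551483), np.float64(0.0011365767805551472)]
```

View pics/wrist26.png

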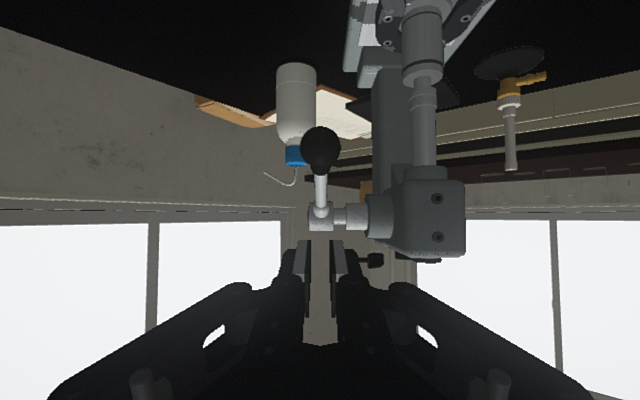

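View pics/c26.png

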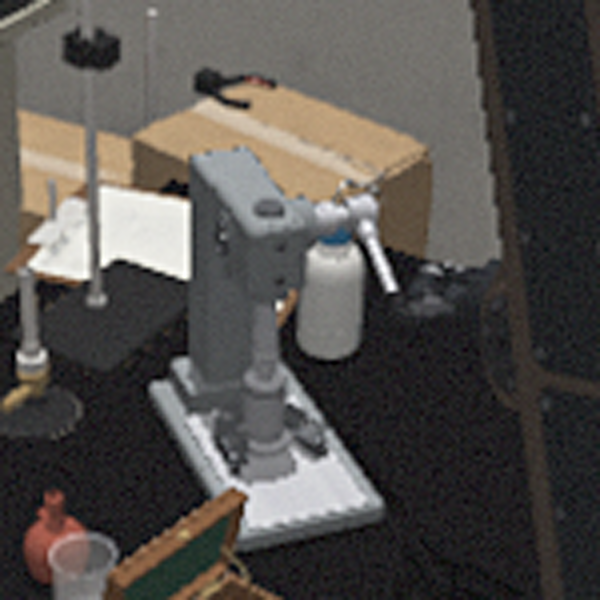

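Run:
```python
from h import *
print(ticket.finish_job()); o=ctrl.get_obs(); print(o["time"],o["contact_force"])
```

```text
the job is handed in; nothing more can be done
None
the job is handed in; nothing more can be done
```

The die is in the shoe under the ram and the lever is down with the ram on the plunger. I handed the job in at about 29.5 s. No verdict was reported, so this rests on my own checks.

**Die:** I gripped it from the front at a 43° lean, carried it upright, and slid it along the bed under the lip. It stopped against the back of the channel with a contact force of about 17–19 N, at (0.656, −0.235). My fit of the seat was (0.656, −0.234). I released it with the ram still up. In the pictures afterwards it stood upright.

**Lever:** My first attempt, gripping the knob, failed. The ball slipped out of the pads at roughly 0.6 rad on the lever. I then pushed the knob down from above with nearly closed fingers until the force jumped to about 14 N, which I took as the ram meeting the plunger, and backed clear.

**Last checks:**
- **Ram and plunger:** the ram face measured z ≈ 0.115 m, against 0.116 m expected for the plunger top. The knob's height puts the lever at about 1.55 rad. In the wrist picture the ram and plunger look in line and touching.
- **Die position:** the camera network put die_mid about 6 mm from the fitted seat, worse than the 4 mm limit: about 4 mm sideways and 5 mm low. Its rays disagreed by 1.5–4 mm, so I trusted the contact stop and the arm's position instead.
- **Clearance:** the arm showed no contact force and touched nothing at the end.
- **Bystanders:** the flask, bottle and vials looked undisturbed in side views taken during the job. I did not measure them again at the end.

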